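# Set up the spray stand

### The job

Get the spray station ready: slide every wooden sleeve over its own spindle of the blue stand, lowered in the grip until fully home, not dropped, and draw the orange screen up out of the rack and stand it upright on the floor of the yellow groove, about centred. On the air regulator, slide the red hood fully open, turn the knob until its white pointer is at the red mark, and then slide the hood fully back over it. Leave the grey panel and all other things where they are.

Things in the scene. Friction and masses are not known exactly. Their poses are not given: they have to be found in the camera images.
- stand: blue spray stand, fixed: base 145 (x) x 300 (y) x 22 mm high, origin under its centre. Its +x points away from the robot (yaw up to 0.12 rad). A row of three spindles, 100 mm apart along its y, stands at its x = -35 mm; behind it, at x = +45 mm, runs a yellow groove along y
- spindle0 (a point): point on the axis of one of the stand's three upright steel spindles, where it meets the top of the base (base top is 22 mm above the table; a white disc 62 mm across surrounds it). The spindle is 20 mm in diameter for 55 mm, then tapers over 15 mm to 8 mm diameter; its tip is 70 mm above this point. Axes as stand. Spindle at stand y = -100 mm
- spindle1 (a point): point on the axis of one of the stand's three upright steel spindles, where it meets the top of the base (base top is 22 mm above the table; a white disc 62 mm across surrounds it). The spindle is 20 mm in diameter for 55 mm, then tapers over 15 mm to 8 mm diameter; its tip is 70 mm above this point. Axes as stand. Spindle at stand y = +0 mm
- spindle2 (a point): point on the axis of one of the stand's three upright steel spindles, where it meets the top of the base (base top is 22 mm above the table; a white disc 62 mm across surrounds it). The spindle is 20 mm in diameter for 55 mm, then tapers over 15 mm to 8 mm diameter; its tip is 70 mm above this point. Axes as stand. Spindle at stand y = +100 mm
- groove (a point): centre of the floor of the groove in the stand; axes as stand. The groove is formed by two yellow walls 180 mm long (along stand y), 6 mm thick, 40 mm high, 16 mm apart; its floor is the base top, 22 mm above the table. It is open at both ends. It runs 80 mm behind the spindle row
- sleeve0: loose bare wooden lamp sleeve (thick ring), outer diameter 56, bore 24, height 50 mm, 70 g; starts standing on the table between robot and stand; origin at the centre of its underside, z up along the bore. 2 or 3 of the sleeves are there
- sleeve1: loose bare wooden lamp sleeve (thick ring), outer diameter 56, bore 24, height 50 mm, 70 g; starts standing on the table between robot and stand; origin at the centre of its underside, z up along the bore. 2 or 3 of the sleeves are there
- sleeve2: loose bare wooden lamp sleeve (thick ring), outer diameter 56, bore 24, height 50 mm, 70 g; starts standing on the table between robot and stand; origin at the centre of its underside, z up along the bore. 2 or 3 of the sleeves are there
- rack: fixed wooden slotted holder, 140 (x) x 150 (y) mm, origin under its centre; yaw up to 0.2 rad. Two slots along its y at x = -40 and +40 mm, each 11 mm wide between walls 6 mm thick; slot floor 10 mm, top of walls 75 mm above the table. One holds the orange screen, the other the grey panel; which is which varies
- screen: loose orange flat screen, 130 wide (its y) x 130 high (its z) x 6 mm thick (its x), 120 g, origin at the centre of its lower edge; starts standing in a rack slot with its top 65 mm clear of the rack walls (top 140 mm above the table)
- grey_panel: loose grey panel of the same size and axes as the screen, standing in the other rack slot; leave it
- regulator: fixed grey air-pressure regulator box, 100 (x) x 200 (y) x 60 mm high, origin under its centre; yaw up to 0.2 rad. The knob stands on its top at y = -45 mm; its +y is the direction in which the lock hood opens (away from the stand)
- knob (a joint): angle of the pressure knob, rad, 0 to 3, growing clockwise seen from above; at 0 the pointer points to the regulator's +x. Turns with light friction (0.06 N m) and stays where it is left. It can only be reached when the hood is open
- knob_grip (a point): on the knob's axis, 32 mm above the regulator's top, good TCP height for gripping. The knob is a black bar 48 long (its own x, the pointer direction) x 14 wide x 30 mm high, from 10 to 40 mm above the regulator's top, on a hub 36 mm across. The frame turns with the knob
- pointer (a point): point 36 mm from the knob's axis in the direction in which the white end of the bar points, 25 mm above the regulator's top; turns with the knob
- mark_point (a point): point 36 mm from the knob's axis in the direction of the red mark on the dial, at the same height as pointer: the two coincide when the knob is at the mark. The red mark itself is a 13 x 6 mm tab lying on the dial (28 to 41 mm from the axis); it does not move
- hood (a joint): travel of the lock hood, m: 0 = fully over the knob (locked), 0.095 = fully open; slides along the regulator's y with 1.5 N of friction and stays where it is left. Starts at or near locked
- hood_tab (a point): TCP point for gripping the hood's black tab, a rib 44 (regulator x) x 12 (regulator y) x 30 mm high on top of the red hood; 71 mm above the regulator's top (the rib spans 48 to 78 mm above it). Hood: 92 (x) x 64 (y) mm, roof top 48 mm above the regulator's top, side walls at its x = +-44 mm, open at both y ends
- flask: dark blue drinking flask with white cap, 70 mm diameter, 220 mm tall, beyond the stand; leave it
- glue_stick: blue, white and orange glue stick, 28 mm diameter, 100 mm tall, beyond the stand; leave it
- tape: green ring-shaped roll of tape lying flat, 72 mm outer diameter, 24 mm high, beyond the stand; leave it
- brush: brush lying on the table beyond the stand; leave it
Not all that is in view belongs to the job. What is shaped like the sleeve2 but purple is not meant. Leave any purple look-alike of the sleeve1 alone.

How it is judged:
By the outcome, as a careful person would: the job done as asked, in the order asked, and still so for the second after the job is handed in, with the robot touching nothing.
Of sleeve0, sleeve1, sleeve2 only 2 to 3 are there at a start; the rules pass over those that are not, and their reading is None.
At some moment in a run one of sleeve0, sleeve1, sleeve2 may be knocked a few centimetres aside while the robot is not near it.
It also fails if it takes over 192 s, if anything falls off the work surface, if the arm or the gripper's body presses on something with over 40 N, if the wrist force passes 120 N, or if a joint passes its speed limit or range.

### The arm

A 6-joint arm with a two-finger parallel gripper is mounted at the origin on the work surface. World frame = base frame: x ahead of the robot, y to its left, z up, the work surface at z = 0. Lengths are in m, angles in rad, forces in N, time in s.
With the tool pointing down it reaches from about 0.375 to 0.75 m from the base axis. Payload 9 kg.
Tool frame: the origin (TCP) lies between the finger pads, 19 mm behind the fingertips; this is the grasp point; z points along the fingers, y is the direction in which the jaws open and shut (so a half turn about z gives the same grasp; the last joint's range is limited). The gripper opens to 85 mm and grips with 20 to 120 N. Pads are 22 mm wide; open, the fingers measure 114 mm over their backs; the gripper's body (76 mm by 85 mm) begins 54 mm behind the grasp point. The pads swing forward as they close: fully open they stand 13 mm farther back than shut.
Start: joints at [-1.415, 0.104, 0.097, 1.564, 0, 1.353], TCP at [0.219, -0.559, 0.25] pointing down, gripper open.
Joint ranges: [-2.99, 2.99], [-0.84, 1.86], [-1.1, 1.16], [-1.84, 2.11], [-1.51, 1.56], [-3.14, 3.14]. Speed limits (rad/s): [2.22, 2.22, 2.57, 3.14, 3.14, 3.14].

### API

Orientations are given as a rotation vector (axis times angle).
In Python, from workcell import r gives the robot as it stands.
- The arm moves only by the tool step_arm, never from a script. Its argument "series" is text: rows parted by semicolons, each of 7 numbers parted by spaces: the turn, a rotation vector about the tool's x, y, z in units of 8 degrees (1.0 is 8 degrees), then the shift along the tool's x, y, z in units of 25 mm (1.0 is 25 mm), then the closure, from -1 (fully open) to 1 (shut). In form: ax ay az dx dy dz gripper; .... A call has 1 to 5 rows; each row shifts and turns the pose as measured when the row begins, along the tool's axes as they then stand; what a row does not reach is not made up. A row lasts 1/10 s, in which the tool goes at most 50 mm and 8.59 degrees, less where a joint would pass 70% of its speed; a pose out of reach is approached as far as the arm can. A call is refused whole if a number of a shift passes 1 or a number of a turn 1, either way. A call with a gripper value outside its range is refused whole. The fingers move at their own pace and stop on an object; "newtons" is the grip in N (left out, the last holds). Time passes only in rows, so rows that do not move let the fingers close. It gives the time, the measured TCP pose, the force and the opening at its end, in the units of the state.
- r.state(): the state, without advancing time (a new reading comes with each control period).
- r.camera(name): name is "scene" or "top"; returns (picture, depth): 480x640x3 uint8, blue, green, red; 480x640 float32, m along the optical axis (not along the pixel's ray), 0 where there is no reading.
- r.get_calibration(name): a dict with "fx", "fy", "cx", "cy" (pixels), "D" ([k1, k2, p1, p2, k3] as OpenCV has them; the pictures are not rectified), "R" (3x3) and "t" (3): a world point X has camera coordinates R X + t. Camera axes: x right, y down, z forward; pixel columns grow to the right and rows downward; lengths in m; the calibration is good to about 2 mm. A picture is of the moment at which its call begins. get_calibration takes no time and is no camera call.
- r.close_job(): hands the job in, once; it reports no verdict.
The state is a dict: "clock": time; "qpos": joint angles; "qd": joint speeds; "joint_torque": joint torques, N m; "eef_pos": TCP position; "tcp_rot": TCP orientation; "ft_force": force on the tool from outside, world axes, zero at the start; "wrist_torque": the same for the moment, N m; "grip_width": finger opening in m.
Only numpy, scipy, OpenCV 4.12 (cv2) and the standard library are available. Lean on these libraries where they do the work, as an engineer would, in place of code of your own. Each camera call takes 0.05 s, during which the arm holds its last target.

## Working session

There is one attempt and no reset: what is moved stays moved. The work goes in short steps, Python scripts to look and compute and a tool call to move; the robot and the scene stay as the last step left them, time stands still between calls to the robot, and variables do not carry over. Pictures are saved under pics/ and viewed, and the job is handed in when it is done.

Besides the shell and the picture viewer there is one more tool, called after "Call:" by a JSON object that holds its "method" and its "body", one argument or row to a line. step_arm: Moves the arm, as the interface text tells. Its arguments: {"type":"object","properties":{"series":{"type":"string"},"newtons":{"type":"number"}},"required":["series"]}

```bash
ls -la; mkdir -p pics; python3 - <<'E'
from workcell import r
import cv2,numpy as np
print(r.state())
for n in("scene","top"):
    p,d=r.camera(n);cv2.imwrite(f"pics/{n}0.png",p);np.save(f"/tmp/{n}_d.npy",d)
    print(n,r.get_calibration(n), d.min(),d.max())
E
```

```text
total 12
drwxr-xr-x  3 agent agent 4096 Dec  7 13:53 .
drwxr-xr-x 23 root  root  4096 Dec  7 13:53 ..
drwxr-xr-x  2 agent agent 4096 Dec  7 13:53 pics
{'clock': 0.0, 'qpos': array([-1.41467551e+00,  1.04647593e-01,  9.64392762e-02,  1.56392683e+00,
        1.81356684e-05,  1.35309322e+00]), 'qd': array([ 6.67783785e-05,  1.93992192e-03, -7.14638389e-04,  7.99765083e-04,
        1.29808953e-03, -4.00739248e-04]), 'joint_torque': array([ 7.72458243e-04, -5.56941497e+01,  5.03640854e+01,  1.72035000e-02,
       -2.68916392e-04, -6.16428764e-06]), 'eef_pos': array([ 0.21906673, -0.55822698,  0.24923609]), 'tcp_rot': array([-3.08556044e+00, -5.83539538e-01, -9.31783259e-05]), 'ft_force': array([ 0.73415856, -0.0525475 , -0.12808695]), 'wrist_torque': array([ 0.02312754, -0.00684316,  0.01477354]), 'grip_width': 0.08535300792941505}
scene {'fx': 537.2059638004628, 'fy': 537.2059638004628, 'cx': 318.30496961317306, 'cy': 241.63358520640284, 'D': array([-0.12234525,  0.        ,  0.        ,  0.        ,  0.        ]), 'R': array([[ 0.81504846,  0.57933361,  0.00828139],
       [ 0.44997681, -0.62392659, -0.63893386],
       [-0.36498888,  0.52448849, -0.7692171 ]]), 't': array([-0.46136716, -0.17108256,  1.39919457])} 0.0 3.5000174
top {'fx': 500.48262940755654, 'fy': 500.48262940755654, 'cx': 324.36138408416133, 'cy': 230.32563826207328, 'D': array([-0.06397451,  0.        ,  0.        ,  0.        ,  0.        ]), 'R': array([[ 0.0066501 , -0.99978959,  0.01940517],
       [-0.99329117, -0.00884479, -0.11530142],
       [ 0.11544879, -0.01850822, -0.99314099]]), 't': array([-0.02581076,  0.57344609,  1.04741217])} 0.0 2.0169103
```

View pics/scene0.png

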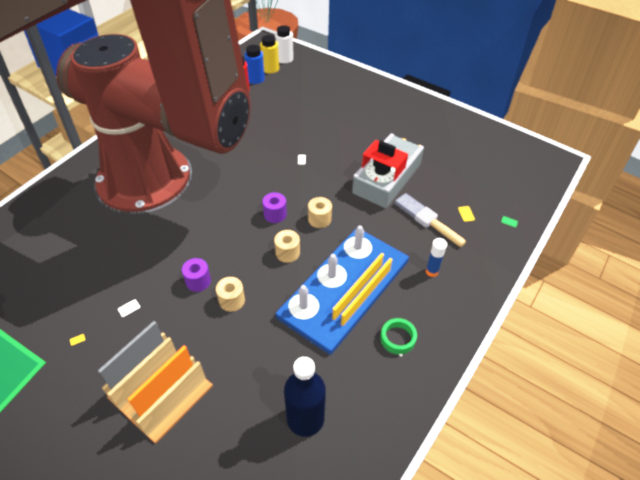

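View pics/top0.png

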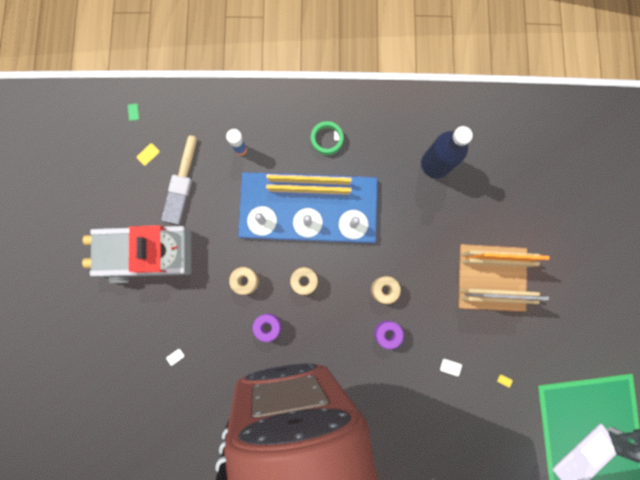

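```bash
cat > h.py <<'E'
from workcell import r
import cv2,numpy as np
from scipy.spatial.transform import Rotation as Ro
def cal(n):
    c=r.get_calibration(n);K=np.array([[c['fx'],0,c['cx']],[0,c['fy'],c['cy']],[0,0,1]]);return K,c['D'],np.array(c['R']),np.array(c['t'])
def rays(n,uv):
    K,D,R,t=cal(n);p=cv2.undistortPoints(np.float64(uv).reshape(-1,1,2),K,D).reshape(-1,2)
    d=np.c_[p,np.ones(len(p))]@R;return -R.T@t,d
def plane(n,uv,z):
    o,d=rays(n,uv);return o+d*((z-o[2])/d[:,2])[:,None]
def proj(n,X):
    K,D,R,t=cal(n);return cv2.projectPoints(np.float64(X).reshape(-1,1,3),cv2.Rodrigues(R)[0],t,K,D)[0].reshape(-1,2)
def cloud(n,d):
    v,u=np.mgrid[:480,:640];o,ra=rays(n,np.c_[u.ravel(),v.ravel()])
    return (o+ra*d.reshape(-1,1)).reshape(480,640,3)
def hsv(p):return cv2.cvtColor(p,cv2.COLOR_BGR2HSV)
def comps(m,amin=30):
    n,l,s,c=cv2.connectedComponentsWithStats(m.astype(np.uint8));return [(l==i,s[i],c[i]) for i in range(1,n) if s[i,4]>=amin]
E
python3 - <<'E'
from h import *
for n in("top","scene"):
    p=cv2.imread(f"pics/{n}0.png");d=np.load(f"/tmp/{n}_d.npy");C=cloud(n,d);H=hsv(p)
    ok=(d>0)
    M={'wood':(H[...,0]>8)&(H[...,0]<28)&(H[...,1]>60)&(H[...,2]>110),
       'blue':(H[...,0]>100)&(H[...,0]<125)&(H[...,1]>150)&(H[...,2]>100),
       'purple':(H[...,0]>130)&(H[...,0]<155)&(H[...,1]>120),
       'red':((H[...,0]<5)|(H[...,0]>174))&(H[...,1]>200)&(H[...,2]>120),
       'orange':(H[...,0]>=6)&(H[...,0]<=14)&(H[...,1]>200),
       'white':(H[...,1]<40)&(H[...,2]>190)}
    print(n)
    for k,m in M.items():
        for mm,s,c in comps(m&ok,40):
            P=C[mm]
            if P[:,0].mean()>0.95 : continue
            (cx,cy),(w,h),a=cv2.minAreaRect((P[:,:2]*1000).astype(np.float32))
            print(k,s,c.round(1),'med',np.median(P,0).round(3),'z',np.percentile(P[:,2],[2,50,98]).round(3),'rect',np.round([cx,cy,w,h,a],1))
E
```

```text
top
wood [178 135  19  41 396] [187.4 155.9] med [0.74  0.286 0.017] z [-0.003  0.017  0.023] rect [744.6 289.   27.7  99.6  78.5]
wood [136 143  24  23 134] [147.5 154. ] med [0.748 0.381 0.   ] z [-0.004  0.     0.006] rect [748.7 381.4  35.3  49.7  45.6]
wood [267 175  84   9 513] [308.6 179.2] med [0.681 0.015 0.058] z [0.027 0.058 0.065] rect [686.9  13.4 177.5  16.9  88.3]
wood [267 185  84   9 545] [308.7 188.8] med [0.66  0.012 0.057] z [0.021 0.057 0.065] rect [665.8  12.1 178.9  17.3  88.3]
wood [ 82 235   9  11  86] [ 86.3 239.7] med [0.549 0.494 0.038] z [-0.001  0.038  0.043] rect [550.8 501.1  38.5  23.   86.8]
wood [ 458  243   92   69 4653] [495.3 276.2] med [ 0.48  -0.391  0.012] z [-0.001  0.012  0.141] rect [ 474.2 -424.6  211.7  146.6   87.5]
wood [ 81 258  10  11  92] [ 85.9 262.7] med [0.499 0.49  0.038] z [-0.001  0.038  0.043] rect [498.9 499.7  39.9  21.9  86.2]
wood [229 267  30  28 615] [243.2 280.9] med [0.463 0.151 0.05 ] z [-0.001  0.05   0.054] rect [465.  154.8  59.3  65.    0.5]
wood [290 267  28  28 562] [303.6 280.7] med [0.464 0.022 0.05 ] z [-0.00
[... 8603 characters left out ...]
 rect [593.2  12.7  61.7  61.9  32.8]
white [220 279  15  10  57] [225.6 281.7] med [ 0.432 -0.148  0.05 ] z [0.047 0.05  0.054] rect [ 432.3 -147.8   34.2   17.2   71.9]
white [289 285  30  34 544] [303.6 305.6] med [ 0.595 -0.091  0.023] z [0.019 0.023 0.091] rect [584.3 -85.3  63.9  73.3  77.3]
white [118 299  22  18 225] [128.4 307.7] med [ 0.279 -0.303  0.001] z [-0.003  0.001  0.005] rect [ 278.1 -302.4   45.3   31.1   75.8]
white [100 322  55  49 115] [126.8 346.1] med [ 0.435 -0.395  0.14 ] z [0.137 0.14  0.144] rect [ 435.3 -396.5  124.3    6.6   88. ]
white [293 356  22  23 392] [303.8 367.2] med [ 0.734 -0.277  0.22 ] z [0.001 0.22  0.223] rect [ 695.1 -232.    41.6  147.4   35.5]
```

```bash
cat >> h.py <<'E'
def shot(tag=None):
    o={}
    for n in("top","scene"):
        p,d=r.camera(n);o[n]=(p,d,cloud(n,d))
        if tag: cv2.imwrite(f"pics/{n}_{tag}.png",p)
    return o
def load0():
    return {n:(cv2.imread(f"pics/{n}0.png"),np.load(f"/tmp/{n}_d.npy"),cloud(n,np.load(f"/tmp/{n}_d.npy"))) for n in("top","scene")}
def wood(p):
    H=hsv(p);return (H[...,0]>8)&(H[...,0]<30)&(H[...,1]>40)&(H[...,2]>110)
def sleeves(o):
    # top faces z .044-.056 ring, circle by minEnclosing on robust points
    for n in o:
        p,d,C=o[n];m=(d>0)&wood(p)
        for zz in (0.05,0.072):
            m2=m&(abs(C[...,2]-zz)<.006)&(C[...,0]>.38)&(C[...,0]<.66)&(abs(C[...,1])<.25)
            for mm,s,c in comps(m2,120):
                cs,_=cv2.findContours(mm.astype(np.uint8),cv2.RETR_EXTERNAL,cv2.CHAIN_APPROX_NONE)
                uv=max(cs,key=len).reshape(-1,2)
                P=plane(n,uv,zz)*1000
                (x,y),rad=cv2.minEnclosingCircle(P[:,:2].astype(np.float32))
                A=np.c_[P[:,:2]*2,np.ones(len(P))];s2=np.linalg.lstsq(A,(P[:,:2]**2).sum(1),rcond=None)[0]
                print(n,zz,'encl',np.round([x,y,rad],1),'fit',s2[:2].round(1),'R',np.sqrt(s2[2]+s2[0]**2+s2[1]**2).round(1))
E
python3 - <<'E'
from h import *
o=load0();sleeves(o)
def rect(P,lab):
    (cx,cy),(w,h),a=cv2.minAreaRect((P[:,:2]*1000).astype(np.float32));print(lab,len(P),np.round([cx,cy,w,h,a],1),'meanz',P[:,2].mean().round(4))
    return
def pca(P):
    c=P[:,:2].mean(0);u,s,v=np.linalg.svd(P[:,:2]-c,full_matrices=False);return c.round(4),v[0].round(4)
for n in o:
    p,d,C=o[n];H=hsv(p);z=C[...,2];X=C[...,0];Y=C[...,1]
    b=(H[...,0]>95)&(H[...,0]<130)&(H[...,1]>120)&(H[...,2]>60)&(X>.5)&(X<.73)&(abs(Y)<.2)&(z>.015)&(z<.03)
    rect(C[b],n+' base')
    y=(H[...,0]>18)&(H[...,0]<35)&(H[...,1]>120)&(abs(z-.062)<.005)&(X>.6)&(abs(Y)<.15)
    rect(C[y],n+' groove tops'); print(pca(C[y]))
    for lo,hi,l in((0.45,.6,'screen'),(.38,.45,'panel')):
        m=(X>lo)&(X<hi)&(Y<-.3)&(Y>-.5)&(z>.09)&(z<.146); 
        if m.sum()>10:
            P=C[m];rect(P[P[:,2]>.13],n+l+' top');print(pca(P[P[:,2]>.13]),P[:,2].max())
            for z0 in(.08,.1,.12,.135):
                q=P[abs(P[:,2]-z0)<.006]
                if len(q)>5: print('   z',z0,q.mean(0).round(4))
    w=(X>.35)&(X<.6)&(Y<-.25)&(Y>-.55)&(abs(z-.075)<.005);rect(C[w],n+' rack walls tops'); print(pca(C[w]))
    g=(X>.4)&(X<.65)&(Y>.2)&(Y<.5)&(abs(z-.06)<.006);rect(C[g],n+' regtop')
    g=(X>.4)&(X<.65)&(Y>.2)&(Y<.5)&(abs(z-.138)<.006);rect(C[g],n+' tab')
    g=(X>.4)&(X<.65)&(Y>.2)&(Y<.5)&(abs(z-.108)<.006);rect(C[g],n+' roof')
E
```

```text
top 0.05 encl [463.5 149.8  28. ] fit [463.8 150.1] R 27.0
top 0.05 encl [464.2  21.9  27.7] fit [464.4  21.8] R 26.8
top 0.05 encl [ 446.7 -152.6   28. ] fit [ 446.7 -152.9] R 27.1
scene 0.05 encl [465.4 145.3  30.2] fit [465.8 145.6] R 28.2
scene 0.05 encl [467.8  16.9  30.9] fit [466.6  17.7] R 28.0
scene 0.05 encl [ 449.  -157.9   30.2] fit [ 448.5 -157.3] R 28.1
top base 4302 [626.8  14.5 298.4 143.7  88.3] meanz 0.0224
top groove tops 456 [671.4  13.5 173.5  27.8  88.4] meanz 0.0618
(array([0.6699, 0.0128]), array([-0.0358, -0.9994]))
topscreen top 218 [ 513.9 -398.   131.     6.4   87.1] meanz 0.1397
(array([ 0.514 , -0.3945]), array([-0.0435, -0.9991])) 0.14497201873100285
   z 0.1 [ 0.5121 -0.3838  0.0999]
   z 0.12 [ 0.5119 -0.388   0.1187]
   z 0.135 [ 0.5138 -0.3945  0.1383]
toppanel top 208 [ 435.  -394.4  130.1    6.    86.7] meanz 0.1405
(array([ 0.4351, -0.3922]), array([0.0587, 0.9983])) 0.14569987414535324
   z 0.1 [ 0.4375 -0.3409  0.1006]
   z 0.12 [ 0.4373 -0.3492  0.1203]
   z 0.135 [ 0.4353 -0.3916  0.139 ]
top rack walls tops 764 [ 474.8 -395.3  150.9  102.5  
[... 546 characters left out ...]
-0.9988])) 0.1445373024197134
   z 0.1 [ 0.5171 -0.4032  0.1   ]
   z 0.12 [ 0.5172 -0.4025  0.1201]
   z 0.135 [ 0.516  -0.4034  0.1365]
scenepanel top 435 [ 435.2 -397.5  129.6   10.5   87. ] meanz 0.1375
(array([ 0.4361, -0.3994]), array([-0.0521, -0.9986])) 0.144959711426924
   z 0.1 [ 0.4373 -0.4005  0.1003]
   z 0.12 [ 0.4372 -0.3995  0.1201]
   z 0.135 [ 0.4362 -0.3993  0.1362]
scene rack walls tops 1145 [ 475.6 -399.6  150.   104.7   86.7] meanz 0.0749
(array([ 0.4815, -0.4039]), array([ 0.0445, -0.999 ]))
scene regtop 1236 [525.1 368.7 100.1 203.    2.4] meanz 0.0605
scene tab 85 [525.  337.2  44.7  14.5   2.9] meanz 0.1363
scene roof 498 [525.8 337.5  93.7  68.7   3.9] meanz 0.1075
```

```bash
cat > plan.py <<'E'
import sys
from h import *
# plan.py x y z(mm) yawdeg(world angle of tool x) grip [n]
def plan(tx,ty,tz,yaw,g,mx=25.):
    s=r.state();p=s['eef_pos']*1000;R=Ro.from_rotvec(s['tcp_rot'])
    ya=np.deg2rad(yaw);T=Ro.from_matrix(np.array([[np.cos(ya),np.sin(ya),0],[np.sin(ya),-np.cos(ya),0],[0,0,-1]]))
    t=np.array([tx,ty,tz],float);rows=[]
    D=(R.inv()*T).as_rotvec(degrees=True)
    n=max(np.linalg.norm(t-p)/mx,np.abs(D).max()/8);n=max(1,int(np.ceil(n-.02)))
    for i in range(n):
        k=n-i;d=R.inv().apply(t-p)/k/25;a=(R.inv()*T).as_rotvec(degrees=True)/k/8
        d=np.clip(d.round(2),-1,1);a=np.clip(a.round(2),-1,1)
        rows.append(' '.join(f'{v+0:g}' for v in [*a,*d])+f' {g:g}')
        p=p+R.apply(d*25);R=R*Ro.from_rotvec(a*8,degrees=True)
    for i in range(0,n,5):print('; '.join(rows[i:i+5]))
if __name__=='__main__':
    a=list(map(float,sys.argv[1:]));plan(*a)
E
python3 plan.py 449 -155 130 88.4 -1 24
```

```text
0 0 -0.42 0.72 -0.58 0.24 -1; 0 0 -0.42 0.76 -0.54 0.24 -1; 0 0 -0.42 0.79 -0.49 0.24 -1; 0 0 -0.42 0.81 -0.45 0.24 -1; 0 0 -0.42 0.84 -0.4 0.24 -1
0 0 -0.42 0.86 -0.35 0.24 -1; 0 0 -0.42 0.88 -0.3 0.24 -1; 0 0 -0.42 0.89 -0.25 0.24 -1; 0 0 -0.42 0.91 -0.19 0.24 -1; 0 0 -0.42 0.92 -0.14 0.24 -1
0 0 -0.42 0.92 -0.09 0.24 -1; 0 0 -0.42 0.93 -0.03 0.24 -1; 0 0 -0.42 0.93 0.02 0.24 -1; 0 0 -0.42 0.92 0.08 0.24 -1; 0 0 -0.42 0.92 0.13 0.24 -1
0 0 -0.41 0.91 0.19 0.24 -1; 0 0 -0.42 0.9 0.24 0.24 -1; 0 0 -0.41 0.88 0.29 0.24 -1; 0 0 -0.42 0.86 0.34 0.23 -1; 0 -0.01 -0.41 0.84 0.39 0.24 -1
```

Call:
{"method": "step_arm", "body": {
  "series": "0 0 -0.42 0.72 -0.58 0.24 -1; 0 0 -0.42 0.76 -0.54 0.24 -1; 0 0 -0.42 0.79 -0.49 0.24 -1; 0 0 -0.42 0.81 -0.45 0.24 -1; 0 0 -0.42 0.84 -0.4 0.24 -1",
  "newtons": 40
}}

```text
clock: 0.6
eef_pos: [0.2762, -0.4554, 0.2162]
tcp_rot: [-2.962, -1.036, -0.0]
ft_force: [0.7, -0.5, -0.4]
grip_width: 0.0851
```

Call:
{"method": "step_arm", "body": {
  "series": "0 0 -0.42 0.86 -0.35 0.24 -1; 0 0 -0.42 0.88 -0.3 0.24 -1; 0 0 -0.42 0.89 -0.25 0.24 -1; 0 0 -0.42 0.91 -0.19 0.24 -1; 0 0 -0.42 0.92 -0.14 0.24 -1"
}}

```text
clock: 1.1
eef_pos: [0.3338, -0.3483, 0.1834]
tcp_rot: [-2.767, -1.473, -0.002]
ft_force: [-0.1, 0.8, 0.3]
grip_width: 0.0852
```

Call:
{"method": "step_arm", "body": {
  "series": "0 0 -0.42 0.92 -0.09 0.24 -1; 0 0 -0.42 0.93 -0.03 0.24 -1; 0 0 -0.42 0.93 0.02 0.24 -1; 0 0 -0.42 0.92 0.08 0.24 -1; 0 0 -0.42 0.92 0.13 0.24 -1"
}}

```text
clock: 1.6
eef_pos: [0.3898, -0.2406, 0.1511]
tcp_rot: [-2.509, -1.875, -0.003]
ft_force: [-0.3, 0.4, -0.6]
grip_width: 0.0861
```

Call:
{"method": "step_arm", "body": {
  "series": "0 0 -0.41 0.91 0.19 0.24 -1; 0 0 -0.42 0.9 0.24 0.24 -1; 0 0 -0.41 0.88 0.29 0.24 -1; 0 0 -0.42 0.86 0.34 0.23 -1; 0 0 -0.41 0.84 0.39 0.24 -1"
}}

```text
clock: 2.1
eef_pos: [0.4448, -0.1324, 0.1194]
tcp_rot: [-2.198, -2.229, -0.005]
ft_force: [-0.1, -0.2, -0.5]
grip_width: 0.0854
```

```bash
python3 plan.py 447.6 -155 100 88.4 -1;python3 - <<'E'
from h import *
o=shot("a");sleeves(o)
E
```

```text
-0.02 -0.04 0.15 -0.46 0.05 0.38 -1; -0.02 -0.03 0.15 -0.45 0.06 0.39 -1
top 0.05 encl [463.7 150.1  27.8] fit [463.8 150.2] R 26.9
top 0.05 encl [464.2  21.9  27.7] fit [464.4  21.8] R 26.8
scene 0.05 encl [466.5 144.7  31.1] fit [465.8 145.7] R 28.1
scene 0.05 encl [466.9  17.8  29.7] fit [466.3  18. ] R 27.7
scene 0.05 encl [ 449.  -156.9   29.8] fit [ 448.4 -157. ] R 27.9
```

Call:
{"method": "step_arm", "body": {
  "series": "0 0 0.28 -0.9 0.1 0.4 -1; 0 0 0 0 0 0.2 -1"
}}

```text
clock: 2.4
eef_pos: [0.4478, -0.1533, 0.1033]
tcp_rot: [-2.238, -2.188, -0.005]
ft_force: [-0.2, -0.8, -0.1]
grip_width: 0.0853
```

Call:
{"method": "step_arm", "body": {
  "series": "0 0 0 -0.08 0 0.9 -1; 0 0 0 0 0 0.9 -1; 0 0 0 0 0 0.75 -1; 0 0 0 0 0 0 -1"
}}

```text
clock: 2.8
eef_pos: [0.4461, -0.1553, 0.0373]
tcp_rot: [-2.24, -2.184, -0.005]
ft_force: [0.0, -0.5, -0.0]
grip_width: 0.0851
```

Call:
{"method": "step_arm", "body": {
  "series": "0 0 0 0 0 0 1; 0 0 0 0 0 0 1; 0 0 0 0 0 0 1; 0 0 0 0 0 0 1; 0 0 0 0 0 0 1"
}}

```text
clock: 3.3
eef_pos: [0.4473, -0.1564, 0.0412]
tcp_rot: [-2.243, -2.186, -0.006]
ft_force: [-0.7, 0.3, -0.4]
grip_width: 0.0552
```

Call:
{"method": "step_arm", "body": {
  "series": "0 0 0 0 0 -0.9 1; 0 0 0 0 0 -0.9 1; 0 0 0 0 0 -0.9 1; 0 0 0 0 0 -0.9 1; 0 0 0 0 0 -0.9 1"
}}

```text
clock: 3.8
eef_pos: [0.4459, -0.1561, 0.1549]
tcp_rot: [-2.239, -2.182, -0.004]
ft_force: [0.7, 0.1, -0.2]
grip_width: 0.0556
```

```bash
python3 plan.py 589.8 -87.4 155 88.4 1
```

```text
-0.01 -0.01 0 0.41 0.81 0 1; -0.01 -0.01 0 0.41 0.81 0 1; -0.01 -0.01 0 0.42 0.81 0 1; -0.01 -0.01 0 0.41 0.81 0 1; -0.01 -0.02 0.01 0.42 0.81 0 1
-0.01 -0.01 0 0.41 0.82 0 1; 0 -0.02 0.01 0.42 0.81 -0.01 1
```

Call:
{"method": "step_arm", "body": {
  "series": "0 0 0 0.4 0.8 0 1; 0 0 0 0.4 0.8 0 1; 0 0 0 0.4 0.8 0 1; 0 0 0 0.4 0.8 0 1; 0 0 0 0.4 0.8 0 1"
}}

```text
clock: 4.3
eef_pos: [0.5519, -0.1098, 0.1612]
tcp_rot: [-2.249, -2.185, -0.007]
ft_force: [-0.2, -0.5, -0.3]
grip_width: 0.0553
```

Call:
{"method": "step_arm", "body": {
  "series": "0 0 0 0.4 0.8 0 1; 0 0 0 0.4 0.6 0 1; 0 0 0 0 0 0 1; 0 0 0 0 0 0 1"
}}

```text
clock: 4.7
eef_pos: [0.5905, -0.0886, 0.1611]
tcp_rot: [-2.247, -2.188, -0.007]
ft_force: [-0.1, 0.6, -1.1]
grip_width: 0.0551
```

```bash
python3 - <<'E'
from h import *
o=shot("b");print(r.state()['eef_pos'])
for n in o:
    p,d,C=o[n];m=(C[...,0]>.54)&(C[...,0]<.65)&(C[...,1]>-.14)&(C[...,1]<-.03)&wood(p)&(C[...,2]>.1)&(C[...,2]<.19)
    P=C[m];print(n,m.sum(),P.min(0),P.max(0),np.percentile(P,[2,50,98],axis=0).round(3))
E
```

```text
[ 0.5901874  -0.08894478  0.16124287]Traceback (most recent call last):
  File "<stdin>", line 5, in <module>
    return umr_minimum(a, axis, None, out, keepdims, initial, where)
ValueError: zero-size array to reduction operation minimum which has no identity
```

View pics/scene_b.png

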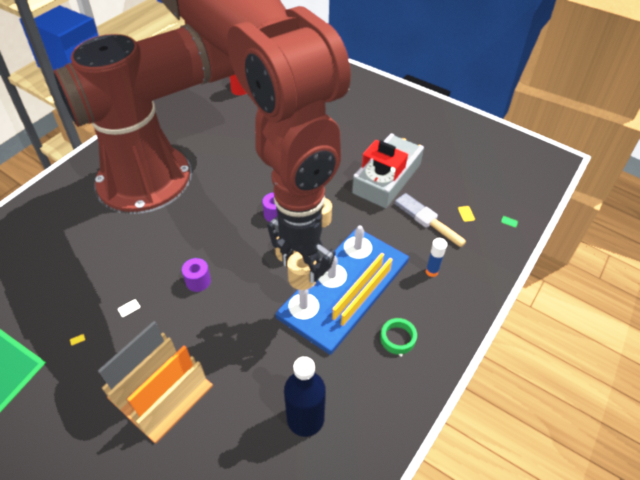

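View pics/top_b.png

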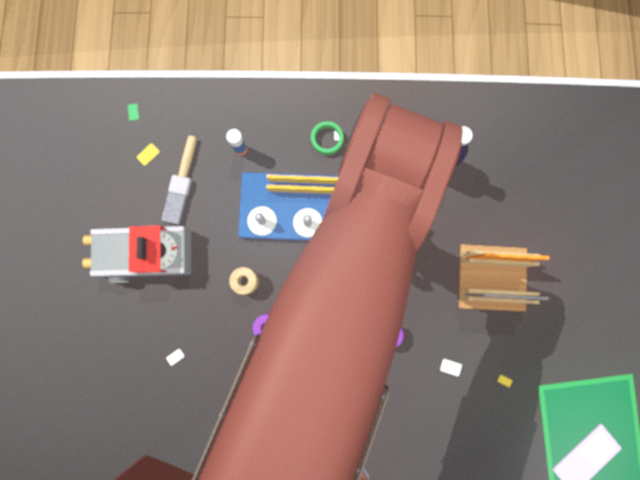

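```bash
cat >> h.py <<'E'
from scipy.optimize import least_squares
def cyl(P,R):
    c0=P[:,:2].mean(0)
    f=lambda c:np.hypot(*(P[:,:2]-c).T)-R
    o=-cal('scene')[2].T@cal('scene')[3]
    v=c0-o[:2];c0=c0+v/np.linalg.norm(v)*R*.6
    s=least_squares(f,c0,loss='soft_l1',f_scale=.001);return (s.x*1000).round(1),(np.abs(s.fun).mean()*1000).round(1),len(P)
def held(o,xy,zlo,zhi,sp=True):
    p,d,C=o['scene'];H=hsv(p)
    near=np.hypot(C[...,0]-xy[0],C[...,1]-xy[1])<.04
    m=near&wood(p)&(C[...,2]>zlo)&(C[...,2]<zhi)
    m=cv2.erode(m.astype(np.uint8),np.ones((2,2)))>0
    P=C[m];print('sleeve z range',np.percentile(P[:,2],[1,99]).round(4));print('sleeve cyl',cyl(P[(P[:,2]<np.percentile(P[:,2],85))],.028))
    if sp:
        m=near&(C[...,2]>.034)&(C[...,2]<.072)&(~wood(p))
        print('spindle cyl',cyl(C[m],.010))
E
python3 - <<'E'
from h import *
p=cv2.imread('pics/scene_b.png')
o={}
P,d=r.camera('scene');o['scene']=(P,d,cloud('scene',d))
held(o,(.590,-.087),.1,.2)
q=load0();
p,d,C=q['scene']
for xy in((.590,-.087),(.593,.013),(.596,.113)):
    m=(np.hypot(C[...,0]-xy[0],C[...,1]-xy[1])<.03)&(C[...,2]>.034)&(C[...,2]<.072)
    print(cyl(C[m],.01))
for xy in((.448,-.157),(.466,.018),(.466,.1457)):
    m=(np.hypot(C[...,0]-xy[0],C[...,1]-xy[1])<.04)&(C[...,2]>.01)&(C[...,2]<.045)&wood(p)
    print(cyl(C[m],.028))
E
```

```text
sleeve z range [0.1257 0.1768]
sleeve cyl (array([591.7, -86.8]), np.float64(4.5), 497)
spindle cyl (array([589.1, -86.2]), np.float64(0.7), 105)
(array([589.1, -86.2]), np.float64(0.7), 100)
(array([592.2,  13.8]), np.float64(0.7), 101)
(array([595.3, 113.8]), np.float64(0.9), 98)
(array([ 447. , -156.2]), np.float64(4.1), 326)
(array([465. ,  19.6]), np.float64(3.7), 289)
(array([464.5, 147.9]), np.float64(3.6), 280)
```

```bash
cat >> h.py <<'E'
def cyl(P,R):
    o=-cal('scene')[2].T@cal('scene')[3]
    c0=P[:,:2].mean(0);v=c0-o[:2];v/=np.linalg.norm(v);c=c0+v*R*.6
    for k in range(6):
        Q=P[(np.abs(np.hypot(*(P[:,:2]-c).T)-R)<(.006 if k<3 else .003))&(((P[:,:2]-c)@v)<0.2*R)]
        s=least_squares(lambda c:np.hypot(*(Q[:,:2]-c).T)-R,c,loss='soft_l1',f_scale=.001);c=s.x
    return (c*1000).round(1),(np.abs(s.fun).mean()*1000).round(1),len(Q)
E
python3 - <<'E'
from h import *
o={}
P,d=r.camera('scene');o['scene']=(P,d,cloud('scene',d))
held(o,(.590,-.087),.1,.2)
q=load0();
p,d,C=q['scene']
for xy in((.590,-.087),(.593,.013),(.596,.113)):
    m=(np.hypot(C[...,0]-xy[0],C[...,1]-xy[1])<.03)&(C[...,2]>.034)&(C[...,2]<.072)
    print(cyl(C[m],.01))
for xy in((.448,-.157),(.466,.018),(.466,.1457)):
    m=(np.hypot(C[...,0]-xy[0],C[...,1]-xy[1])<.04)&(C[...,2]>.01)&(C[...,2]<.045)&wood(p)
    print(cyl(C[m],.028))
E
```

```text
sleeve z range [0.1253 0.1757]
sleeve cyl (array([589.2, -88. ]), np.float64(0.8), 324)
spindle cyl (array([589.1, -86.2]), np.float64(0.6), 103)
(array([589.1, -86.2]), np.float64(0.7), 100)
(array([592.2,  13.8]), np.float64(0.7), 100)
(array([595.3, 113.8]), np.float64(0.9), 98)
(array([ 446.5, -155.7]), np.float64(0.7), 252)
(array([464.5,  20.1]), np.float64(0.9), 231)
(array([464.2, 148.4]), np.float64(0.9), 215)
```

Call:
{"method": "step_arm", "body": {
  "series": "0 0 0 0.07 0 0.4 1; 0 0 0 0 0 0.6 1; 0 0 0 0 0 0.6 1; 0 0 0 0 0 0 1"
}}

```text
clock: 5.3
eef_pos: [0.5889, -0.0877, 0.1175]
tcp_rot: [-2.25, -2.185, -0.007]
ft_force: [0.1, -0.2, -0.9]
grip_width: 0.0551
```

```bash
python3 - <<'E'
from h import *
P,d=r.camera('scene');o={'scene':(P,d,cloud('scene',d))}
print(r.state()['eef_pos']);held(o,(.590,-.087),.075,.2)
E
```

```text
[ 0.58927931 -0.08782038  0.1185475 ]
sleeve z range [0.0826 0.1398]
sleeve cyl (array([587.9, -86.6]), np.float64(0.8), 300)
spindle cyl (array([589.3, -86.4]), np.float64(0.6), 41)
```

Call:
{"method": "step_arm", "body": {
  "series": "0 0 0 0 0.05 0.4 1; 0 0 0 0 0.02 0.4 1; 0 0 0 0 0.01 0.4 1; 0 0 0 0 0 0.4 1; 0 0 0 0 0 0.4 1"
}}

```text
clock: 5.85
eef_pos: [0.5921, -0.0876, 0.0661]
tcp_rot: [-2.251, -2.186, -0.009]
ft_force: [0.4, 0.9, -0.0]
grip_width: 0.0555
```

Call:
{"method": "step_arm", "body": {
  "series": "0 0 0 0 -0.04 0.2 1; 0 0 0 0 0 0.15 1; 0 0 0 0 0 0.1 1; 0 0 0 0 0 0.05 1"
}}

```text
clock: 6.25
eef_pos: [0.5924, -0.088, 0.0608]
tcp_rot: [2.252, 2.189, 0.01]
ft_force: [-5.1, 1.1, 4.9]
grip_width: 0.0554
```

Call:
{"method": "step_arm", "body": {
  "series": "0 0 0 0 -0.1 0.1 1; 0 0 0 0 0 0.1 1"
}}

```text
clock: 6.45
eef_pos: [0.5924, -0.088, 0.0605]
tcp_rot: [2.247, 2.187, 0.016]
ft_force: [-18.2, 3.8, 26.5]
grip_width: 0.0553
```

```bash
python3 - <<'E'
from h import *
P,d=r.camera('scene');o={'scene':(P,d,cloud('scene',d))}
cv2.imwrite('pics/c.png',cv2.resize(P[200:360,240:440],None,fx=4,fy=3.75,interpolation=2))
print(r.state()['eef_pos']);held(o,(.590,-.087),.024,.2,False)
E
```

```text
[ 0.59231967 -0.08805654  0.06061339]
sleeve z range [0.0267 0.089 ]
sleeve cyl (array([591.4, -87. ]), np.float64(0.8), 245)
```

View pics/c.png

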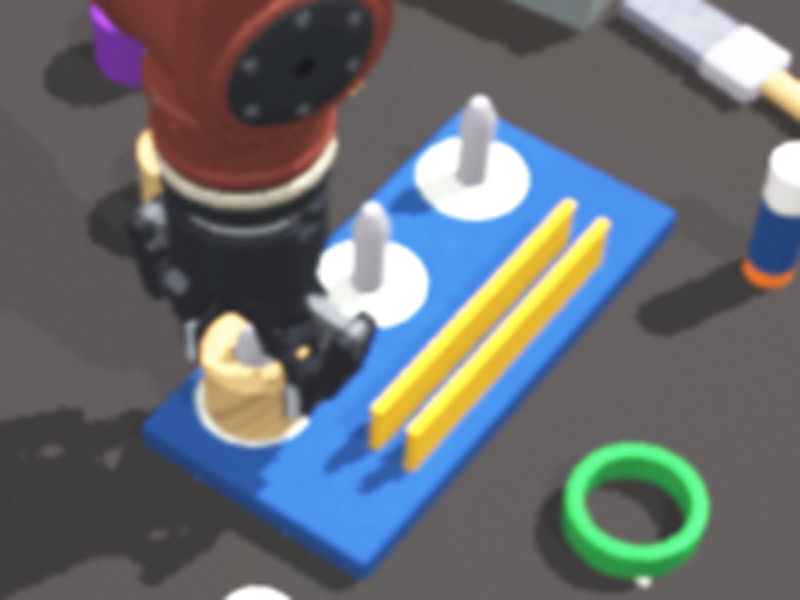

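Call:
{"method": "step_arm", "body": {
  "series": "0 0 0 0 -0.05 -0.2 1; 0 0 0 0 -0.08 0 1; 0 0 0 0 0 0 1"
}}

```text
clock: 6.8
eef_pos: [0.5896, -0.0883, 0.0663]
tcp_rot: [2.246, 2.185, 0.017]
ft_force: [-0.4, 1.0, -1.7]
grip_width: 0.0552
```

```bash
python3 - <<'E'
from h import *
s=r.state();R=Ro.from_rotvec(s['tcp_rot']).as_matrix();print(R.round(4),s['ft_force'],s['wrist_torque'],s['eef_pos'])
E
```

```text
[[ 0.0272  0.9995  0.0136]
 [ 0.9996 -0.0273  0.0018]
 [ 0.0022  0.0135 -0.9999]] [-0.38606536  0.98300266 -1.67044692] [-0.00513955  0.03402629 -0.04100492] [ 0.58957026 -0.08828355  0.06631095]
```

Call:
{"method": "step_arm", "body": {
  "series": "0.07 0 0 0 0 0.1 1; 0 0 0 0 0 0.15 1; 0 0 0 0 0 0.1 1; 0 0 0 0 0 0.05 1"
}}

```text
clock: 7.2
eef_pos: [0.5898, -0.0885, 0.0605]
tcp_rot: [2.25, 2.19, 0.005]
ft_force: [-5.3, 1.0, 8.7]
grip_width: 0.0554
```

```bash
python3 - <<'E'
from h import *
P,d=r.camera('scene');C=cloud('scene',d)
m=wood(P)&(np.hypot(C[...,0]-.591,C[...,1]+.087)<.032)&(C[...,2]>.02)
z=C[m][:,2];print(np.histogram(z,bins=np.arange(.02,.1,.004)))
m2=m&(C[...,2]>.065);print(C[m2].mean(0),m2.sum(), np.percentile(C[m2][:,2],[5,25,50,75,95]))
v,u=np.where(m2);print(u.min(),u.max(),v.min(),v.max())
P0,d0,C0=load0()['scene']
m=wood(P0)&(np.hypot(C0[...,0]-.447,C0[...,1]+.156)<.032);z=C0[m][:,2];print(np.histogram(z,bins=np.arange(-.002,.06,.004)),np.percentile(z[z>.043],[5,25,50,75,95]))
E
```

```text
(array([  2,  17,  19,  27,  22,  21,  21,  21,  26,  21,  19,  33, 120,
       129,   3,   0,   2,   1,   2]), array([0.02 , 0.024, 0.028, 0.032, 0.036, 0.04 , 0.044, 0.048, 0.052,
       0.056, 0.06 , 0.064, 0.068, 0.072, 0.076, 0.08 , 0.084, 0.088,
       0.092, 0.096]))
[ 0.58716963 -0.10028904  0.07345239] 293 [0.06646174 0.07057265 0.07202484 0.07351564 0.08078822]
289 315 283 306
(array([ 27,  29,  24,  28,  34,  37,  30,  41,  34,  46,  45,  45, 187,
       151,   1]), array([-0.002,  0.002,  0.006,  0.01 ,  0.014,  0.018,  0.022,  0.026,
        0.03 ,  0.034,  0.038,  0.042,  0.046,  0.05 ,  0.054,  0.058])) [0.04455994 0.04803692 0.04953026 0.05084925 0.05257238]
```

Call:
{"method": "step_arm", "body": {
  "series": "0 0 0 0 0 0 -0.2; 0 0 0 0 0 0 -0.2; 0 0 0 0 0 0 -0.4; 0 0 0 0 0 -0.4 -0.4; 0 0 0 0 0 -0.8 -0.5"
}}

```text
clock: 7.75
eef_pos: [0.5877, -0.0878, 0.0874]
tcp_rot: [-2.248, -2.189, -0.0]
ft_force: [0.5, 0.7, 0.8]
grip_width: 0.0637
```

Call:
{"method": "step_arm", "body": {
  "series": "0 0 0 0 0 -1 -0.6; 0 0 0 0 0 -1 -0.8; 0 0 0 0 0 -1 -1; 0 0 0 0 0 0 -1"
}}

```text
clock: 8.15
eef_pos: [0.5886, -0.0883, 0.1689]
tcp_rot: [-2.25, -2.19, -0.002]
ft_force: [0.1, 1.0, 0.2]
grip_width: 0.0851
```

```bash
python3 - <<'E'
from h import *
o=shot("d");sleeves(o);print(r.state()['eef_pos'],r.state()['grip_width'])
E
python3 plan.py 465.5 19.7 120 88.4 -1
```

```text
top 0.05 encl [463.5 149.9  27.9] fit [463.8 150.1] R 26.9
scene 0.072 encl [589.9 -90.8  29.5] fit [590.1 -90.8] R 24.0
[ 0.58727158 -0.08780624  0.16523066] 0.08561224112681097
0 0 0 0.59 -0.71 0.26 -1; -0.01 0 0 0.6 -0.71 0.26 -1; 0 -0.01 0 0.59 -0.71 0.26 -1; -0.01 0 0 0.6 -0.71 0.26 -1; 0 -0.01 0 0.59 -0.71 0.26 -1
-0.01 0 0 0.6 -0.72 0.27 -1; 0 -0.01 0.01 0.59 -0.71 0.26 -1
```

View pics/scene_d.png

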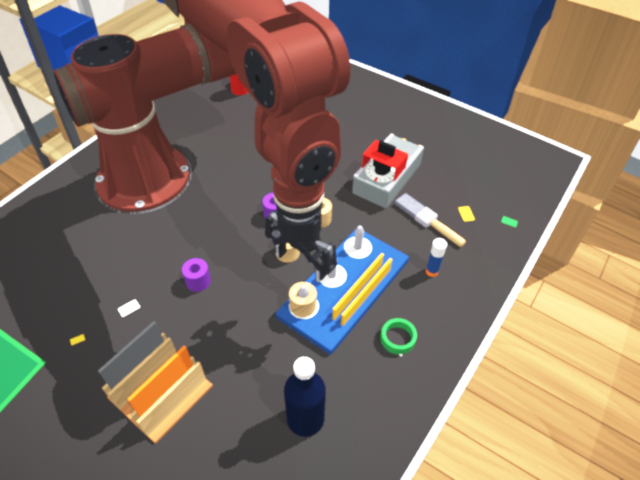

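```bash
python3 - <<'E'
from h import *
P=cv2.imread('pics/scene_d.png');cv2.imwrite('pics/d2.png',cv2.resize(P[250:350,250:380],None,fx=6,fy=6,interpolation=2))
P,d=r.camera('scene');C=cloud('scene',d)
m=(np.hypot(C[...,0]-.590,C[...,1]+.087)<.033)&(C[...,2]>.02)&wood(P)
z=C[m][:,2];print(np.histogram(z,bins=np.arange(.02,.1,.004)),cyl(C[m&(C[...,2]<.065)],.028))
E
```

```text
(array([  1,  11,  27,  23,  29,  30,  26,  27,  26,  29,  30,  40, 151,
       141,   6,   1,   0,   0,   0]), array([0.02 , 0.024, 0.028, 0.032, 0.036, 0.04 , 0.044, 0.048, 0.052,
       0.056, 0.06 , 0.064, 0.068, 0.072, 0.076, 0.08 , 0.084, 0.088,
       0.092, 0.096])) (array([588.7, -87.9]), np.float64(0.7), 264)
```

View pics/d2.png

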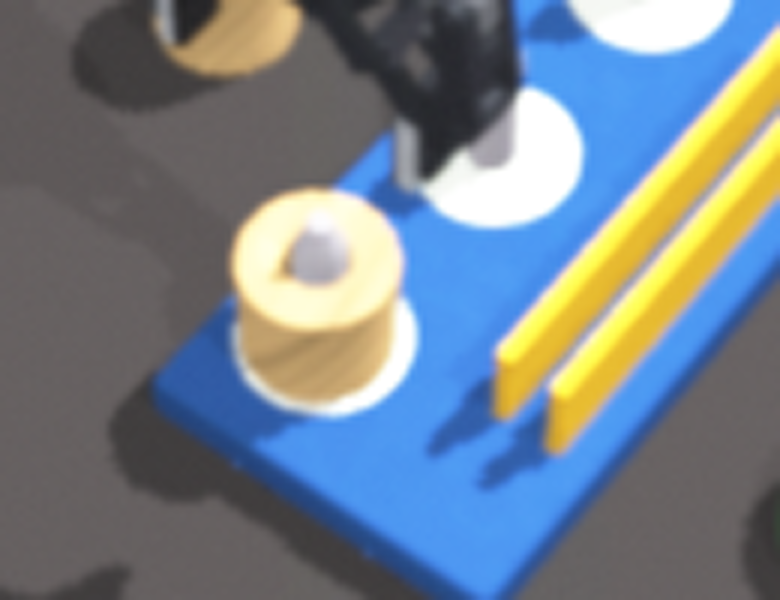

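Call:
{"method": "step_arm", "body": {
  "series": "0 0 0 0.57 -0.7 0.25 -1; 0 0 0 0.57 -0.7 0.25 -1; 0 0 0 0.57 -0.7 0.25 -1; 0 0 0 0.57 -0.7 0.25 -1; 0 0 0 0.57 -0.7 0.25 -1"
}}

```text
clock: 8.8
eef_pos: [0.4963, -0.0124, 0.1263]
tcp_rot: [-2.244, -2.178, 0.008]
ft_force: [0.6, -0.4, 0.0]
grip_width: 0.0853
```

```bash
python3 plan.py 465.5 19.2 100 88.4 -1;python3 - <<'E'
from h import *
o=shot("e");sleeves(o);
p,d,C=o['scene']
for xy in((.465,.02),(.466,.1457)):
    m=(np.hypot(C[...,0]-xy[0],C[...,1]-xy[1])<.04)&(C[...,2]>.01)&(C[...,2]<.045)&wood(p)
    print(cyl(C[m],.028))
E
```

```text
-0.03 -0.02 0 0.41 -0.42 0.36 -1; -0.04 -0.01 -0.01 0.41 -0.42 0.36 -1; -0.03 -0.02 0 0.4 -0.42 0.35 -1
top 0.05 encl [463.5 149.8  28. ] fit [463.8 150.1] R 27.0
scene 0.05 encl [466.4 146.3  30. ] fit [466.2 147.5] R 27.0
scene 0.05 encl [467.8  16.9  30.9] fit [466.5  17.5] R 28.1
scene 0.072 encl [590.5 -90.8  29.2] fit [591.2 -91.9] R 22.9
(array([464.5,  20.1]), np.float64(0.8), 233)
(array([464. , 148.7]), np.float64(0.9), 129)
```

Call:
{"method": "step_arm", "body": {
  "series": "-0.05 -0.03 0 0.6 -0.6 0.1 -1; -0.05 -0.03 0 0.6 -0.6 0.1 -1; 0 0 0 0 0 0.4 -1; 0 0 0 0 0 0 -1"
}}

```text
clock: 9.3
eef_pos: [0.4642, 0.02, 0.1075]
tcp_rot: [-2.25, -2.187, 0.007]
ft_force: [0.7, -0.9, 1.8]
grip_width: 0.0851
```

Call:
{"method": "step_arm", "body": {
  "series": "0 0 0 0 0.05 0.9 -1; 0 0 0 0 0 0.9 -1; 0 0 0 0 0 0.85 -1; 0 0 0 0 0 0 -1"
}}

```text
clock: 9.7
eef_pos: [0.4676, 0.0173, 0.039]
tcp_rot: [-2.253, -2.186, 0.007]
ft_force: [-0.9, 0.3, 0.2]
grip_width: 0.0856
```

Call:
{"method": "step_arm", "body": {
  "series": "0 0 0 0 0 0 1; 0 0 0 0 0 0 1; 0 0 0 0 0 0 1; 0 0 0 0 0 0 1; 0 0 0 0 0 0 1"
}}

```text
clock: 10.2
eef_pos: [0.4704, 0.0156, 0.0429]
tcp_rot: [2.256, 2.186, -0.004]
ft_force: [0.1, -1.2, -1.3]
grip_width: 0.0554
```

Call:
{"method": "step_arm", "body": {
  "series": "0 0 0 0 0 -0.9 1; 0 0 0 0 0 -0.9 1; 0 0 0 0 0 -0.9 1; 0 0 0 0 0 -0.9 1; 0 0 0 0 0 -0.9 1"
}}

```text
clock: 10.7
eef_pos: [0.4685, 0.0165, 0.157]
tcp_rot: [-2.254, -2.184, 0.008]
ft_force: [-0.1, 1.7, -1.0]
grip_width: 0.0553
```

```bash
python3 plan.py 593.2 12.9 155 88.4 1
```

```text
-0.01 0 0 0 1 0.01 1; -0.01 0 -0.01 0 1 0.01 1; -0.01 0 0 0 1 0.01 1; 0 0 -0.01 0 1 0.02 1; -0.01 0.01 0 0.01 0.99 0.01 1
```

Call:
{"method": "step_arm", "body": {
  "series": "0 0 0 -0.05 0.95 0 1; 0 0 0 -0.05 0.95 0 1; 0 0 0 -0.05 0.95 0 1; 0 0 0 -0.05 0.95 0 1; 0 0 0 0 0.9 0 1"
}}

```text
clock: 11.2
eef_pos: [0.5913, 0.0075, 0.164]
tcp_rot: [2.251, 2.183, 0.001]
ft_force: [0.5, -0.7, -0.5]
grip_width: 0.0554
```

Call:
{"method": "step_arm", "body": {
  "series": "0 0 0 0 0 0 1; 0 0 0 0 0 0 1"
}}

```text
clock: 11.4
eef_pos: [0.593, 0.0073, 0.1635]
tcp_rot: [2.251, 2.184, 0.001]
ft_force: [-0.6, 0.8, -0.6]
grip_width: 0.0554
```

```bash
cat > chk.py <<'E'
from h import *
import sys
a=list(map(float,sys.argv[1:]))
P,d=r.camera('scene');o={'scene':(P,d,cloud('scene',d))}
s=r.state();R=Ro.from_rotvec(s['tcp_rot']).as_matrix();print('tcp',(s['eef_pos']*1000).round(1),'F',s['ft_force'].round(1),'toolz',R[:,2].round(4))
held(o,a[:2],a[2],.2,len(a)<4)
E
python3 chk.py .592 .0138 .1
```

```text
tcp [592.9   7.3 163.6] F [-0.2 -0.6 -1.3] toolz [ 0.0045 -0.0036 -1.    ]
sleeve z range [0.1262 0.1764]
sleeve cyl (array([592.,  11.]), np.float64(0.9), 329)
spindle cyl (array([592. ,  13.9]), np.float64(0.8), 103)
```

Call:
{"method": "step_arm", "body": {
  "series": "0 0 0 0.12 0 0 1; 0 0 0 0 0 0.5 1; 0 0 0 0 0 0.5 1; 0 0 0 0 0 0.4 1; 0 0 0 0 0 0 1"
}}

```text
clock: 11.95
eef_pos: [0.5908, 0.0109, 0.1254]
tcp_rot: [2.251, 2.184, 0.0]
ft_force: [-1.0, 0.5, -1.6]
grip_width: 0.0556
```

```bash
python3 chk.py .592 .0138 .076
```

```text
tcp [591.1  10.9 126.1] F [ 0.2  0.7 -0.3] toolz [ 0.0043 -0.0036 -1.    ]
sleeve z range [0.0873 0.1524]
sleeve cyl (array([590. ,  14.8]), np.float64(0.9), 301)
spindle cyl (array([592.5,  13.9]), np.float64(0.8), 69)
```

Call:
{"method": "step_arm", "body": {
  "series": "0 0 0 -0.03 0.08 0.3 1; 0 0 0 0 0 0.4 1; 0 0 0 0 0 0.4 1; 0 0 0 0 0 0.4 1; 0 0 0 0 0 0.3 1"
}}

```text
clock: 12.5
eef_pos: [0.5944, 0.0095, 0.0789]
tcp_rot: [2.25, 2.182, 0.003]
ft_force: [-0.6, 0.5, -1.0]
grip_width: 0.0554
```

x drifted to 594.4; want ~593.

Call:
{"method": "step_arm", "body": {
  "series": "0 0 0 0 -0.06 0.2 1; 0 0 0 0 0 0.2 1; 0 0 0 0 0 0.15 1; 0 0 0 0 0 0.05 1"
}}

```text
clock: 12.9
eef_pos: [0.5924, 0.0095, 0.0627]
tcp_rot: [2.25, 2.183, 0.002]
ft_force: [-7.4, 0.9, 20.8]
grip_width: 0.0555
```

```bash
cat > home.py <<'E'
from h import *
import sys
x,y=map(float,sys.argv[1:3])
P,d=r.camera('scene');C=cloud('scene',d)
m=(np.hypot(C[...,0]-x,C[...,1]-y)<.033)&(C[...,2]>.02)&wood(P)
z=C[m][:,2];t=z[z>.064];print('top z med',np.median(t).round(4),len(t),'cyl',cyl(C[m&(C[...,2]<.065)],.028),r.state()['eef_pos'],r.state()['ft_force'])
E
python3 home.py .5925 .013; python3 home.py .590 -.087
```

```text
top z med 0.0719 266 cyl (array([591.4,  13.3]), np.float64(0.8), 229) [0.59233952 0.00957101 0.06282174] [-4.74726504  0.30678227 10.38262481]
top z med 0.0717 422 cyl (array([588.6, -87.7]), np.float64(0.7), 271) [0.59235988 0.00954922 0.06282639] [-5.71850856  0.48510366  9.23026765]
```

Home, same height as the first. Release.

Call:
{"method": "step_arm", "body": {
  "series": "0 0 0 0 0 0 -0.2; 0 0 0 0 0 0 -0.2; 0 0 0 0 0 0 -0.4; 0 0 0 0 0 -0.4 -0.4; 0 0 0 0 0 -0.8 -0.5"
}}

```text
clock: 13.5
eef_pos: [0.5911, 0.0099, 0.0921]
tcp_rot: [2.252, 2.184, -0.001]
ft_force: [0.5, 0.4, 0.4]
grip_width: 0.0637
```

Call:
{"method": "step_arm", "body": {
  "series": "0 0 0 0 0 -1 -0.6; 0 0 0 0 0 -1 -0.8; 0 0 0 0 0 -0.8 -1; 0 0 0 0 0 0 -1"
}}

```text
clock: 13.9
eef_pos: [0.5922, 0.0099, 0.1701]
tcp_rot: [2.249, 2.181, 0.004]
ft_force: [0.2, -1.2, -0.6]
grip_width: 0.0855
```

```bash
python3 - <<'E'
from h import *
o=shot("f");sleeves(o)
p,d,C=o['scene']
for xy in((.466,.1457),):
    m=(np.hypot(C[...,0]-xy[0],C[...,1]-xy[1])<.04)&(C[...,2]>.01)&(C[...,2]<.045)&wood(p)
    print(m.sum(), cyl(C[m],.028) if m.sum()>20 else 0)
E
python3 plan.py 465 147.6 115 88.4 -1
```

```text
top 0.072 encl [587.5 -85.2  27.3] fit [587.4 -85.5] R 26.1
scene 0.072 encl [593.8  10.1  29.3] fit [593.    9.6] R 23.7
scene 0.072 encl [590.8 -90.4  29.6] fit [590.7 -91. ] R 23.7
118 (array([463.9, 147.9]), np.float64(1.0), 107)
0 0 0 0.67 -0.65 0.25 -1; 0 0 0 0.67 -0.65 0.25 -1; 0.01 0 0 0.67 -0.65 0.25 -1; 0 0.01 0 0.67 -0.65 0.26 -1; 0.01 0 0 0.67 -0.65 0.26 -1
0 0.01 -0.01 0.67 -0.65 0.26 -1; 0.01 0 0 0.66 -0.65 0.26 -1; 0 0.01 -0.01 0.67 -0.66 0.25 -1
```

View pics/scene_f.png

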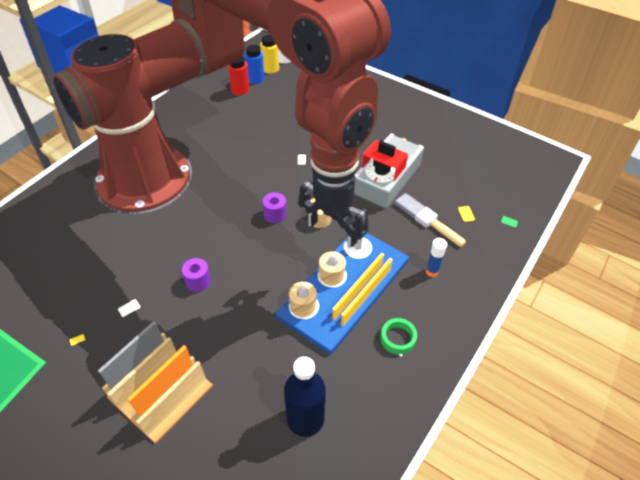

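Both sleeves sit on spindles (303,298) and (332,266); the third is still at its place (320,215). Go for it: target TCP (465, 147.4).

Call:
{"method": "step_arm", "body": {
  "series": "0 0 0 0.62 -0.6 0.25 -1; 0 0 0 0.62 -0.6 0.25 -1; 0 0 0 0.62 -0.6 0.25 -1; 0 0 0 0.62 -0.6 0.25 -1; 0 0 0 0.62 -0.6 0.25 -1"
}}

```text
clock: 14.5
eef_pos: [0.5146, 0.0905, 0.1276]
tcp_rot: [2.259, 2.183, -0.007]
ft_force: [0.5, 0.6, 0.6]
grip_width: 0.0851
```

Call:
{"method": "step_arm", "body": {
  "series": "0 0 0 0.62 -0.6 0.25 -1; 0 0 0 0.62 -0.6 0.25 -1; 0 0 0 0.4 -0.4 0 -1; 0 0 0 0 0 0 -1"
}}

```text
clock: 14.9
eef_pos: [0.469, 0.1358, 0.1083]
tcp_rot: [-2.252, -2.181, 0.017]
ft_force: [0.9, -0.3, -0.1]
grip_width: 0.0854
```

```bash
python3 plan.py 465 147.4 100 88.4 -1;python3 - <<'E'
from h import *
o=shot("g")
p,d,C=o['scene']
for xy in((.466,.1457),):
    m=(np.hypot(C[...,0]-xy[0],C[...,1]-xy[1])<.04)&(C[...,2]>.01)&(C[...,2]<.045)&wood(p)
    print(m.sum(), cyl(C[m],.028) if m.sum()>20 else 0)
E
```

```text
-0.09 0.02 -0.03 0.46 -0.17 0.33 -1
278 (array([464. , 148.5]), np.float64(1.0), 223)
```

Call:
{"method": "step_arm", "body": {
  "series": "-0.09 0.02 0 0.47 -0.16 0.3 -1; 0 0 0 0 0 0.7 -1; 0 0 0 0 0 0.9 -1; 0 0 0 0 0 0.8 -1; 0 0 0 0 0 0 -1"
}}

```text
clock: 15.5
eef_pos: [0.4697, 0.1471, 0.0392]
tcp_rot: [2.258, 2.176, 0.009]
ft_force: [-0.5, 0.2, -0.2]
grip_width: 0.0852
```

Call:
{"method": "step_arm", "body": {
  "series": "0 0 0 0 0 0 1; 0 0 0 0 0 0 1; 0 0 0 0 0 0 1; 0 0 0 0 0 0 1; 0 0 0 0 0 0 1"
}}

```text
clock: 16.0
eef_pos: [0.4721, 0.1473, 0.0428]
tcp_rot: [2.257, 2.173, 0.015]
ft_force: [0.9, 0.2, -1.2]
grip_width: 0.0552
```

Call:
{"method": "step_arm", "body": {
  "series": "0 0 0 0 0 -0.9 1; 0 0 0 0 0 -0.9 1; 0 0 0 0 0 -0.9 1; 0 0 0 0 0 -0.9 1; 0 0 0 0 0 -0.9 1"
}}

```text
clock: 16.5
eef_pos: [0.4686, 0.1471, 0.1568]
tcp_rot: [2.26, 2.175, 0.01]
ft_force: [-0.4, 0.7, -0.3]
grip_width: 0.0549
```

```bash
python3 plan.py 596.2 113 160 88.4 1
```

```text
0.01 0 -0.01 -0.19 0.86 -0.01 1; 0.01 0 -0.01 -0.2 0.86 -0.02 1; 0.01 0 -0.01 -0.2 0.86 -0.02 1; 0.01 0 -0.01 -0.2 0.86 -0.02 1; 0.01 0 -0.02 -0.2 0.86 -0.02 1
0.01 0 -0.01 -0.19 0.85 -0.02 1
```

Call:
{"method": "step_arm", "body": {
  "series": "0 0 0 -0.22 0.95 0 1; 0 0 0 -0.22 0.95 0 1; 0 0 0 -0.22 0.95 0 1; 0 0 0 -0.22 0.95 0 1; 0 0 0 -0.2 0.95 0 1"
}}

```text
clock: 17.0
eef_pos: [0.5914, 0.1157, 0.1653]
tcp_rot: [2.253, 2.172, 0.021]
ft_force: [-0.2, -0.2, -0.1]
grip_width: 0.0552
```

Call:
{"method": "step_arm", "body": {
  "series": "0 0 0 -0.15 0 0 1; 0 0 0 0 0 0 1"
}}

```text
clock: 17.2
eef_pos: [0.5933, 0.1108, 0.1649]
tcp_rot: [2.254, 2.171, 0.021]
ft_force: [-0.3, -0.2, -0.8]
grip_width: 0.0551
```

```bash
python3 chk.py .595 .1138 .1
```

```text
tcp [593.2 111.  164.9] F [-0.2  0.9 -0.9] toolz [ 1.830e-02  6.000e-04 -9.998e-01]
sleeve z range [0.127  0.1773]
sleeve cyl (array([592.4, 112.1]), np.float64(1.0), 347)
spindle cyl (array([595.4, 114.1]), np.float64(0.8), 95)
```

Call:
{"method": "step_arm", "body": {
  "series": "0.04 0 0 0.08 0.11 0 1; 0 0 0 0 0 0.5 1; 0 0 0 0 0 0.5 1; 0 0 0 0 0 0.4 1; 0 0 0 0 0 0 1"
}}

```text
clock: 17.75
eef_pos: [0.5943, 0.1145, 0.1267]
tcp_rot: [2.256, 2.176, 0.014]
ft_force: [0.3, 0.9, -1.1]
grip_width: 0.0551
```

```bash
python3 chk.py .595 .1138 .08
```

```text
tcp [594.6 114.4 127.5] F [-0.4  0.2 -0.9] toolz [ 0.0119  0.0011 -0.9999]
sleeve z range [0.0904 0.1495]
sleeve cyl (array([593.3, 115.6]), np.float64(1.0), 309)
spindle cyl (array([595.4, 113.9]), np.float64(0.8), 84)
```

Call:
{"method": "step_arm", "body": {
  "series": "0 0 0 -0.06 0.06 0.3 1; 0 0 0 0 0 0.4 1; 0 0 0 0 0 0.4 1; 0 0 0 0 0 0.4 1; 0 0 0 0 0 0.3 1"
}}

```text
clock: 18.3
eef_pos: [0.5976, 0.1127, 0.0803]
tcp_rot: [2.255, 2.174, 0.017]
ft_force: [-0.5, 0.6, -0.1]
grip_width: 0.0547
```

Call:
{"method": "step_arm", "body": {
  "series": "0.02 0 0 0 -0.05 0.2 1; 0 0 0 0 0 0.2 1; 0 0 0 0 0 0.15 1; 0 0 0 0 0 0.08 1"
}}

```text
clock: 18.7
eef_pos: [0.5958, 0.1128, 0.0626]
tcp_rot: [2.257, 2.177, 0.012]
ft_force: [-8.7, -0.3, 19.7]
grip_width: 0.0549
```

```bash
python3 home.py .5955 .113
```

```text
top z med 0.0718 271 cyl (array([594.4, 114. ]), np.float64(0.9), 245) [0.59583482 0.11282077 0.06275304] [-0.92703851 -0.04598532 -0.40050961]
```

Call:
{"method": "step_arm", "body": {
  "series": "0 0 0 0 0 0 -0.2; 0 0 0 0 0 0 -0.2; 0 0 0 0 0 0 -0.4; 0 0 0 0 0 -0.4 -0.4; 0 0 0 0 0 -0.8 -0.5"
}}

```text
clock: 19.25
eef_pos: [0.5943, 0.1128, 0.092]
tcp_rot: [2.258, 2.178, 0.009]
ft_force: [-0.3, -0.6, 1.1]
grip_width: 0.064
```

Call:
{"method": "step_arm", "body": {
  "series": "0 0 0 0 0 -1 -0.6; 0 0 0 0 0 -1 -0.6; 0 0 0 0 0 -1 -0.5; 0 0 0 0 0 -1 -0.4; 0 0 0 0 0 -1 -0.4"
}}

```text
clock: 19.75
eef_pos: [0.5926, 0.1127, 0.2246]
tcp_rot: [2.258, 2.178, 0.01]
ft_force: [0.5, 0.1, -0.6]
grip_width: 0.0597
```

```bash
python3 home.py .5955 .113; python3 plan.py 515 -402 215 87 -0.4
```

```text
top z med 0.0716 282 cyl (array([595.1, 114.1]), np.float64(0.9), 261) [0.59419329 0.11262865 0.2297766 ] [ 0.49846468 -0.12383771  4.08731483]
0 0 0.01 -0.99 -0.12 0.03 -0.4; 0 0 0.01 -0.99 -0.11 0.02 -0.4; 0.01 0 0.01 -0.98 -0.11 0.03 -0.4; 0 0 0 -0.99 -0.11 0.03 -0.4; 0.01 0 0.01 -0.99 -0.11 0.02 -0.4
0 0 0 -0.98 -0.11 0.03 -0.4; 0.01 0 0.01 -0.99 -0.11 0.02 -0.4; 0 0 0 -0.99 -0.11 0.03 -0.4; 0.01 0 0.01 -0.98 -0.11 0.03 -0.4; 0 0 0 -0.99 -0.11 0.02 -0.4
0.01 0 0.01 -0.98 -0.11 0.03 -0.4; 0 0 0 -0.99 -0.11 0.02 -0.4; 0.01 0 0.01 -0.98 -0.11 0.03 -0.4; 0 0 0 -0.99 -0.1 0.02 -0.4; 0.01 0 0.01 -0.99 -0.1 0.03 -0.4
0 0 0 -0.98 -0.1 0.03 -0.4; 0.01 0 0.01 -0.99 -0.1 0.02 -0.4; 0 0 0 -0.98 -0.1 0.03 -0.4; 0.01 0 0.01 -0.99 -0.1 0.02 -0.4; 0 -0.01 0 -0.98 -0.1 0.03 -0.4
0.01 0 0.01 -0.99 -0.11 0.02 -0.4
```

Call:
{"method": "step_arm", "body": {
  "series": "0 0 0 -1 -0.1 0 -0.4; 0 0 0 -1 -0.1 0 -0.4; 0 0 0.02 -1 -0.1 0 -0.4; 0 0 0 -1 -0.1 0 -0.4; 0 0 0.02 -1 -0.1 0 -0.4"
}}

```text
clock: 20.3
eef_pos: [0.5786, -0.013, 0.2367]
tcp_rot: [2.25, 2.17, 0.027]
ft_force: [0.1, 0.3, -1.0]
grip_width: 0.06
```

Call:
{"method": "step_arm", "body": {
  "series": "0 0 0 -1 -0.1 0 -0.4; 0 0 0 -1 -0.1 0 -0.4; 0 0 0.02 -1 -0.1 0 -0.4; 0 0 0 -1 -0.1 0 -0.4; 0 0 0.02 -1 -0.1 0 -0.4"
}}

```text
clock: 20.8
eef_pos: [0.5606, -0.1427, 0.2405]
tcp_rot: [2.253, 2.16, 0.03]
ft_force: [1.0, -0.1, -0.2]
grip_width: 0.0599
```

Call:
{"method": "step_arm", "body": {
  "series": "0 0 0 -1 -0.1 0 -0.4; 0 0 0 -1 -0.1 0 -0.4; 0 0 0.02 -1 -0.1 0 -0.4; 0 0 0 -1 -0.1 0 -0.4; 0 0 0.02 -1 -0.1 0 -0.4"
}}

```text
clock: 21.3
eef_pos: [0.5418, -0.2725, 0.2444]
tcp_rot: [2.256, 2.151, 0.031]
ft_force: [-0.5, -0.9, 0.1]
grip_width: 0.0598
```

```bash
python3 plan.py 515 -402 200 87 -0.4
```

```text
0.04 0 0.01 -0.87 -0.15 0.29 -0.4; 0.04 0 0 -0.87 -0.14 0.29 -0.4; 0.04 0 0.01 -0.87 -0.14 0.3 -0.4; 0.04 0.01 0 -0.87 -0.14 0.3 -0.4; 0.03 0 0.01 -0.87 -0.14 0.29 -0.4
0.04 0.01 0 -0.87 -0.13 0.3 -0.4
```

Call:
{"method": "step_arm", "body": {
  "series": "0.05 0 0.01 -0.85 -0.14 0.3 -0.4; 0.05 0 0 -0.85 -0.14 0.3 -0.4; 0.05 0 0.01 -0.85 -0.14 0.3 -0.4; 0.05 0 0 -0.85 -0.14 0.3 -0.4; 0.04 0 0 -0.85 -0.14 0.3 -0.4"
}}

```text
clock: 21.8
eef_pos: [0.5189, -0.3845, 0.2103]
tcp_rot: [2.274, 2.16, -0.005]
ft_force: [-0.5, -0.2, -0.0]
grip_width: 0.0602
```

Call:
{"method": "step_arm", "body": {
  "series": "0.02 0 0 -0.5 -0.1 0 -0.4; 0 0 0 0 0 0 -0.4"
}}

```text
clock: 22.0
eef_pos: [0.5144, -0.3996, 0.2093]
tcp_rot: [2.28, 2.159, -0.009]
ft_force: [0.7, 1.1, 0.2]
grip_width: 0.0599
```

```bash
python3 plan.py 515 -402 180 87 -0.4; python3 - <<'E'
from h import *
o=shot("h");print(r.state()['eef_pos'])
for n in o:
    p,d,C=o[n];H=hsv(p);X,Y,z=C[...,0],C[...,1],C[...,2]
    m=(X>.47)&(X<.56)&(Y<-.3)&(Y>-.5)&(z>.132)&(z<.146);P=C[m]
    if len(P)>5:print(n,len(P),cv2.minAreaRect((P[:,:2]*1000).astype(np.float32)))
E
```

```text
-0.01 0.02 -0.01 -0.04 0.02 0.59 -0.4; -0.01 0.02 0 -0.05 0.01 0.58 -0.4
[ 0.51493657 -0.39806154  0.2094693 ]
top 183 ((514.3461303710938, -388.58245849609375), (112.16156768798828, 6.663372993469238), 86.77098846435547)
scene 323 ((515.4789428710938, -401.57244873046875), (129.76377868652344, 8.498540878295898), 86.90819549560547)
```

View pics/scene_h.png

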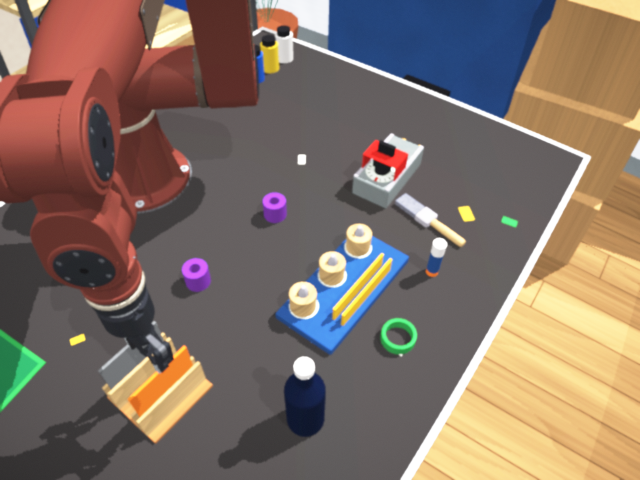

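Call:
{"method": "step_arm", "body": {
  "series": "0 0.02 0 -0.1 0 0.9 -0.4; 0 0 0 0 0 0.9 -0.4; 0 0 0 0 0 0.9 -0.4; 0 0 0 0 0 0.8 -0.4; 0 0 0 0 0 0.2 -0.4"
}}

```text
clock: 22.6
eef_pos: [0.5185, -0.3971, 0.1197]
tcp_rot: [2.269, 2.163, -0.003]
ft_force: [0.6, -0.5, -0.0]
grip_width: 0.06
```

```bash
python3 plan.py 515 -402 113 87 -0.4; python3 - <<'E'
from h import *
P,d=r.camera('scene');cv2.imwrite('pics/i.png',cv2.resize(P[300:440,80:240],None,fx=4,fy=4,interpolation=2))
E
```

```text
0.03 0.04 0.03 -0.2 -0.13 0.27 -0.4
```

View pics/i.png

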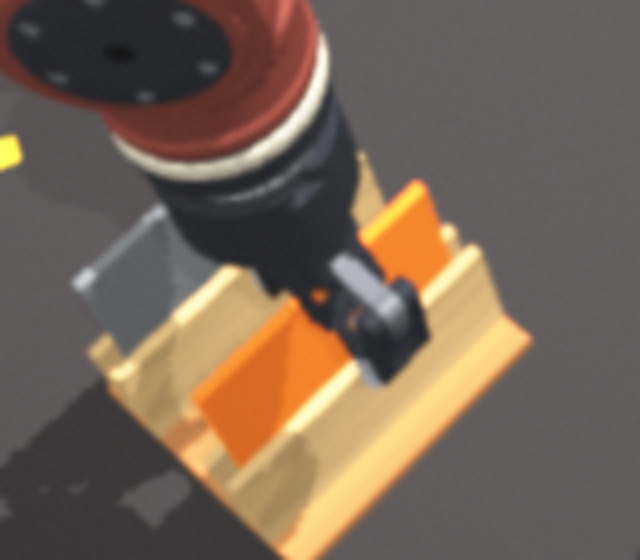

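Call:
{"method": "step_arm", "body": {
  "series": "0.03 0.04 0 -0.2 -0.13 0.22 -0.4; 0 0 0 0 0 0 0; 0 0 0 0 0 0 0.3"
}}

```text
clock: 22.95
eef_pos: [0.5164, -0.4025, 0.1177]
tcp_rot: [2.269, 2.167, -0.001]
ft_force: [0.5, 0.6, 0.3]
grip_width: 0.0317
```

```bash
python3 plan.py 515 -402 113 87 0.3
```

```text
0.01 0.02 0.05 0.02 -0.06 0.19 0.3
```

Call:
{"method": "step_arm", "body": {
  "series": "0.01 0.02 0.05 0.02 -0.05 0.2 0.5; 0 0 0 0 0 0 1; 0 0 0 0 0 0 1; 0 0 0 0 0 0 1; 0 0 0 0 0 0 1"
}}

```text
clock: 23.45
eef_pos: [0.5155, -0.4028, 0.1141]
tcp_rot: [2.279, 2.159, 0.0]
ft_force: [0.2, 0.1, -0.9]
grip_width: 0.0054
```

Call:
{"method": "step_arm", "body": {
  "series": "0 0 0 0 0 -0.5 1; 0 0 0 0 0 -0.7 1; 0 0 0 0 0 -0.7 1; 0 0 0 0 0 -0.7 1; 0 0 0 0 0 -0.7 1"
}}

```text
clock: 23.95
eef_pos: [0.5142, -0.4011, 0.1993]
tcp_rot: [-2.279, -2.159, -0.001]
ft_force: [-0.1, 0.7, -0.1]
grip_width: 0.0054
```

Call:
{"method": "step_arm", "body": {
  "series": "0 0 0 0 0 -0.8 1; 0 0 0 0 0 -0.8 1; 0 0 0 0 0 -0.5 1; 0 0 0 0 0 0 1"
}}

```text
clock: 24.35
eef_pos: [0.5149, -0.4018, 0.2606]
tcp_rot: [2.277, 2.158, 0.0]
ft_force: [0.3, 0.0, -1.3]
grip_width: 0.0055
```

```bash
python3 - <<'E'
from h import *
P,d=r.camera('scene');cv2.imwrite('pics/j.png',P);C=cloud('scene',d);H=hsv(P)
s=r.state();print(s['eef_pos'],s['grip_width'])
m=(H[...,0]>=4)&(H[...,0]<=16)&(H[...,1]>180)&(C[...,1]<-.3)&(C[...,0]>.4)&(C[...,2]>.09)&(d>0)
Q=C[m];print(m.sum(),Q.min(0),Q.max(0),np.percentile(Q,[2,50,98],axis=0).round(4))
E
python3 plan.py 674 10 240 88.4 1 23
```

```text
[ 0.51478952 -0.40165599  0.25951428] 0.005371569582903187
3099 [ 0.508029   -0.46546267  0.15656854] [ 0.5759418  -0.33543862  0.34965777] [[ 0.5122 -0.4632  0.1622]
 [ 0.5165 -0.4149  0.2203]
 [ 0.5213 -0.3391  0.2868]]
0 0 -0.01 0.84 0.27 0.04 1; 0 0 -0.01 0.84 0.28 0.04 1; 0 0 -0.01 0.84 0.28 0.04 1; 0 0 -0.01 0.84 0.28 0.04 1; 0 0 -0.01 0.84 0.28 0.04 1
0 0 -0.01 0.84 0.28 0.04 1; 0 0 -0.01 0.84 0.28 0.04 1; 0 0 -0.01 0.84 0.28 0.04 1; 0 0 -0.01 0.83 0.28 0.04 1; 0 0 -0.01 0.83 0.28 0.04 1
0 0 -0.01 0.83 0.29 0.04 1; 0 0 -0.01 0.84 0.29 0.04 1; 0 0 -0.01 0.83 0.29 0.03 1; 0 0 -0.01 0.83 0.29 0.04 1; 0 0 -0.01 0.83 0.29 0.03 1
0 0 -0.01 0.84 0.29 0.04 1; 0 0 -0.01 0.83 0.29 0.03 1; 0.01 0.01 0 0.83 0.29 0.04 1; 0 0 -0.01 0.84 0.29 0.04 1; 0.01 0.01 0 0.83 0.29 0.03 1
```

View pics/j.png

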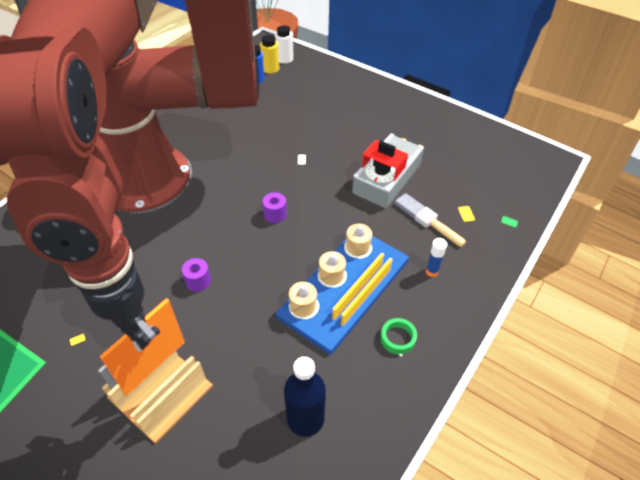

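Call:
{"method": "step_arm", "body": {
  "series": "0 0 -0.01 0.84 0.28 0.02 1; 0 0 -0.01 0.84 0.28 0.02 1; 0 0 -0.01 0.84 0.28 0.02 1; 0 0 -0.01 0.84 0.28 0.02 1; 0 0 -0.01 0.84 0.28 0.02 1"
}}

```text
clock: 24.9
eef_pos: [0.5538, -0.2969, 0.2501]
tcp_rot: [-2.274, -2.161, 0.001]
ft_force: [0.6, 0.6, -1.7]
grip_width: 0.0056
```

Call:
{"method": "step_arm", "body": {
  "series": "0 0 -0.01 0.84 0.28 0.02 1; 0 0 -0.01 0.84 0.28 0.02 1; 0 0 -0.01 0.84 0.28 0.02 1; 0 0 -0.01 0.84 0.28 0.02 1; 0 0 -0.01 0.84 0.28 0.02 1"
}}

```text
clock: 25.4
eef_pos: [0.5929, -0.1877, 0.2402]
tcp_rot: [-2.26, -2.162, 0.005]
ft_force: [0.3, 0.2, -1.4]
grip_width: 0.0052
```

Call:
{"method": "step_arm", "body": {
  "series": "0 0 -0.01 0.84 0.28 0.02 1; 0 0 -0.01 0.84 0.28 0.02 1; 0 0 -0.01 0.84 0.28 0.02 1; 0 0 0 0.84 0.28 0.02 1; 0 0 0 0.84 0.28 0.02 1"
}}

```text
clock: 25.9
eef_pos: [0.631, -0.0786, 0.2304]
tcp_rot: [-2.248, -2.161, 0.011]
ft_force: [-0.4, -1.1, -0.6]
grip_width: 0.0053
```

```bash
python3 plan.py 673.6 9.2 240 88.4 1 23
```

```text
-0.03 -0.02 -0.02 0.72 0.31 -0.08 1; -0.03 -0.02 -0.02 0.71 0.31 -0.08 1; -0.03 -0.01 -0.01 0.71 0.32 -0.07 1; -0.03 -0.02 -0.02 0.72 0.32 -0.08 1; -0.03 -0.01 -0.01 0.71 0.32 -0.07 1
```

Call:
{"method": "step_arm", "body": {
  "series": "-0.03 -0.02 -0.02 0.67 0.3 0 1; -0.03 -0.02 -0.02 0.67 0.3 0 1; -0.03 -0.01 0 0.67 0.3 0 1; -0.03 -0.02 0 0.67 0.3 0 1; -0.03 0 0 0.67 0.3 0 1"
}}

```text
clock: 26.4
eef_pos: [0.6711, 0.0096, 0.224]
tcp_rot: [-2.253, -2.178, 0.005]
ft_force: [0.2, 0.0, -1.4]
grip_width: 0.0054
```

Call:
{"method": "step_arm", "body": {
  "series": "0 0 0 0 0.1 0 1; 0 0 0 0 0 0 1"
}}

```text
clock: 26.6
eef_pos: [0.6745, 0.0124, 0.2232]
tcp_rot: [-2.25, -2.181, 0.005]
ft_force: [-0.7, -0.5, -0.6]
grip_width: 0.0054
```

```bash
cat > scr.py <<'E'
from h import *
import sys
P,d=r.camera('scene');cv2.imwrite(f'pics/{sys.argv[1]}.png',P);C=cloud('scene',d);H=hsv(P)
s=r.state();R=Ro.from_rotvec(s['tcp_rot']).as_matrix();print('tcp',(s['eef_pos']*1000).round(1),'F',s['ft_force'].round(1),'toolx',np.degrees(np.arctan2(R[1,0],R[0,0])).round(2),'toolz',R[:,2].round(4))
m=(H[...,0]>=4)&(H[...,0]<=16)&(H[...,1]>180)&(abs(C[...,1])<.15)&(abs(C[...,0]-.674)<.03)&(C[...,2]>.025)&(d>0)
m=cv2.erode(m.astype(np.uint8),np.ones((3,3)))>0
Q=C[m];A=np.c_[Q[:,1:],np.ones(len(Q))]
k=np.ones(len(Q),bool)
for _ in range(4):
    c=np.linalg.lstsq(A[k],Q[k,0],rcond=None)[0];k=abs(A@c-Q[:,0])<.003
print('n',k.sum(),'face x=%.1f + %.3f y + %.3f z'%(c[2]*1000,c[0],c[1]),'face x at z=.062,y=.01: %.1f'%((A[0]*0+[.01,.062,1])@c*1000),'yrange',np.percentile(Q[k][:,1],[.5,99.5]).round(4),'zrange',np.percentile(Q[k][:,2],[.5,99.5]).round(4))
y=(H[...,0]>18)&(H[...,0]<35)&(H[...,1]>120)&(abs(C[...,2]-.062)<.004)&(abs(C[...,0]-.674)<.03)&(abs(C[...,1])<.15)
W=C[y];
print('walls',cv2.minAreaRect((W[:,:2]*1000).astype(np.float32)))
E
python3 scr.py k
```

```text
tcp [674.3  12.4 223.2] F [ 0.1  1.  -0.6] toolx 88.21 toolz [-0.0081  0.0039 -1.    ]
n 694 face x=674.3 + 0.031 y + 0.007 z face x at z=.062,y=.01: 675.0 yrange [-0.0511  0.0679] zrange [0.1363 0.25  ]
walls ((673.1166381835938, 8.464767456054688), (176.6146697998047, 29.41275978088379), 87.87786102294922)
```

View pics/k.png

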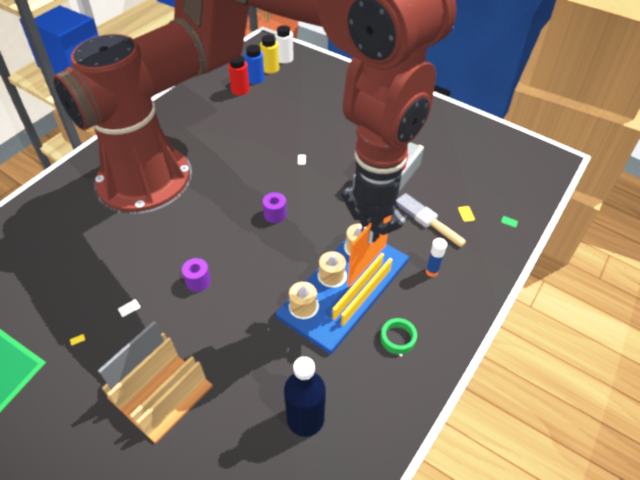

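Call:
{"method": "step_arm", "body": {
  "series": "-0.05 -0.03 0 -0.12 0.04 0.4 1; 0 0 0 0 0 0.6 1; 0 0 0 0 0 0.6 1; 0 0 0 0 0 0 1"
}}

```text
clock: 27.05
eef_pos: [0.6745, 0.0072, 0.1789]
tcp_rot: [-2.258, -2.184, 0.003]
ft_force: [0.1, -1.0, -1.2]
grip_width: 0.0057
```

```bash
python3 scr.py l
```

```text
tcp [674.8   7.1 180.1] F [-0.1 -0.2 -0.6] toolx 88.07 toolz [-7.0e-04 -1.4e-03 -1.0e+00]
n 693 face x=675.7 + 0.036 y + 0.002 z face x at z=.062,y=.01: 676.2 yrange [-0.0568  0.06  ] zrange [0.0866 0.2063]
walls ((673.0284423828125, 6.1259918212890625), (173.8191680908203, 29.482070922851562), 88.365966796875)
```

View pics/l.png

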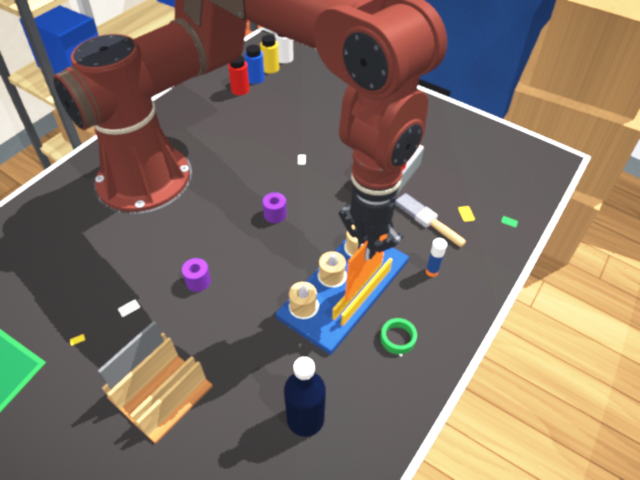

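Call:
{"method": "step_arm", "body": {
  "series": "0 0 0 0.08 0 0.4 1; 0 0 0 0 0 0.4 1; 0 0 0 0 0 0.3 1; 0 0 0 0 0 0 1"
}}

```text
clock: 27.5
eef_pos: [0.675, 0.009, 0.1507]
tcp_rot: [2.258, 2.183, -0.002]
ft_force: [-0.4, -1.0, -0.6]
grip_width: 0.0054
```

```bash
python3 scr.py m
```

```text
tcp [675.2   9.  151.4] F [-0.1  0.3 -1.1] toolx 88.06 toolz [ 6.0e-04 -1.6e-03 -1.0e+00]
n 567 face x=676.3 + 0.036 y + 0.003 z face x at z=.062,y=.01: 676.8 yrange [-0.0552  0.0605] zrange [0.0661 0.1775]
walls ((672.7973022460938, 9.087989807128906), (177.73951721191406, 29.765714645385742), 88.43757629394531)
```

Centred (673.8 vs 672.9). In the groove; lower to the floor.

Call:
{"method": "step_arm", "body": {
  "series": "0 0 0 0 -0.03 0.3 1; 0 0 0 0 0 0.25 1; 0 0 0 0 0 0.2 1; 0 0 0 0 0 0.1 1"
}}

```text
clock: 27.95
eef_pos: [0.6752, 0.0089, 0.1298]
tcp_rot: [2.256, 2.181, 0.001]
ft_force: [0.6, -0.4, -0.6]
grip_width: 0.0056
```

Call:
{"method": "step_arm", "body": {
  "series": "0 0 0 0 0 0.08 1; 0 0 0 0 0 0.08 1; 0 0 0 0 0 0.05 1"
}}

```text
clock: 28.25
eef_pos: [0.6755, 0.0088, 0.1261]
tcp_rot: [2.255, 2.18, 0.002]
ft_force: [-5.2, -0.9, 10.1]
grip_width: 0.0054
```

Call:
{"method": "step_arm", "body": {
  "series": "0 0 0 0 0 0 1; 0 0 0 0 0 0 1"
}}

```text
clock: 28.45
eef_pos: [0.6759, 0.0088, 0.1268]
tcp_rot: [2.255, 2.18, 0.003]
ft_force: [-0.6, 0.5, -1.8]
grip_width: 0.0058
```

```bash
python3 scr.py n
```

```text
tcp [675.9   8.8 126.8] F [-0.5  0.3 -0.5] toolx 88.06 toolz [ 0.0053 -0.0025 -1.    ]
n 339 face x=677.9 + 0.036 y + -0.003 z face x at z=.062,y=.01: 678.1 yrange [-0.0552  0.0455] zrange [0.0683 0.154 ]
walls ((672.7973022460938, -1.5827102661132812), (157.12437438964844, 28.66594123840332), 87.86317443847656)
```

Call:
{"method": "step_arm", "body": {
  "series": "0.03 0 0 0 -0.06 0 1; 0 0 0 0 0 0.05 1; 0 0 0 0 0 0.02 1"
}}

```text
clock: 28.8
eef_pos: [0.6747, 0.0087, 0.1261]
tcp_rot: [2.256, 2.181, -0.0]
ft_force: [-1.9, 0.8, 3.1]
grip_width: 0.0055
```

Light contact; open gradually.

Call:
{"method": "step_arm", "body": {
  "series": "0 0 0 0 0 0 0.8; 0 0 0 0 0 0 0.6; 0 0 0 0 0 0 0.4; 0 0 0 0 0 0 0.2; 0 0 0 0 0 0 0"
}}

```text
clock: 29.3
eef_pos: [0.6747, 0.0087, 0.1256]
tcp_rot: [2.257, 2.181, -0.001]
ft_force: [0.1, -0.1, -0.1]
grip_width: 0.0423
```

```bash
python3 scr.py o; python3 -c "
from h import *
print(r.state()['grip_width'])"
```

```text
tcp [674.7   8.7 125.6] F [-0.1 -1.7 -0.7] toolx 88.06 toolz [ 0.0019 -0.0026 -1.    ]
n 473 face x=676.4 + 0.037 y + 0.003 z face x at z=.062,y=.01: 676.9 yrange [-0.0559  0.0239] zrange [0.0624 0.1529]
walls ((671.8497924804688, -24.883365631103516), (113.59359741210938, 29.795682907104492), 88.68340301513672)
0.042635627949327175
```

View pics/o.png

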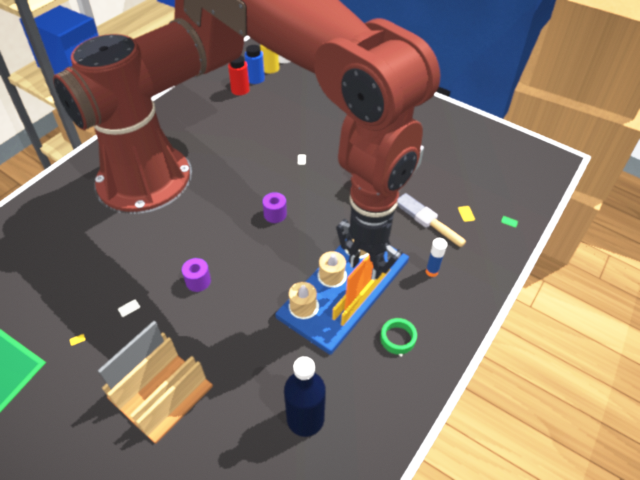

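Call:
{"method": "step_arm", "body": {
  "series": "0 0 0 0 0 -0.3 -0.1; 0 0 0 0 0 -0.7 -0.1; 0 0 0 0 0 -1 -0.1; 0 0 0 0 0 -1 -0.3; 0 0 0 0 0 -1 -0.4"
}}

```text
clock: 29.85
eef_pos: [0.6722, 0.0093, 0.2259]
tcp_rot: [-2.257, -2.182, 0.007]
ft_force: [0.3, 0.3, -0.2]
grip_width: 0.0601
```

```bash
python3 scr.py p;python3 plan.py 525.8 336.5 215 92.4 -0.6
```

```text
tcp [673.7   9.1 231.3] F [-0.4  1.   4.4] toolx 88.05 toolz [ 7.0e-04 -2.4e-03 -1.0e+00]
n 612 face x=676.1 + 0.034 y + 0.004 z face x at z=.062,y=.01: 676.7 yrange [-0.0551  0.0606] zrange [0.066  0.1473]
walls ((672.4441528320312, 7.311134338378906), (175.06689453125, 29.95274543762207), 88.33697509765625)
0 0 -0.04 0.86 -0.42 0.04 -0.6; 0 0 -0.04 0.86 -0.42 0.04 -0.6; 0 0 -0.04 0.86 -0.41 0.04 -0.6; 0 0 -0.04 0.87 -0.41 0.04 -0.6; 0 0 -0.03 0.87 -0.41 0.04 -0.6
0 0 -0.04 0.87 -0.4 0.04 -0.6; 0 0 -0.03 0.87 -0.4 0.04 -0.6; 0 0 -0.04 0.87 -0.39 0.04 -0.6; 0 0 -0.03 0.88 -0.39 0.04 -0.6; 0 0 -0.04 0.88 -0.38 0.04 -0.6
0 0 -0.03 0.88 -0.38 0.04 -0.6; 0 0 -0.04 0.88 -0.38 0.04 -0.6; 0 0.01 -0.03 0.88 -0.37 0.05 -0.6; 0 0 -0.04 0.89 -0.36 0.04 -0.6; 0 0.01 -0.03 0.89 -0.36 0.05 -0.6
```

Screen stands upright and centred. On to the regulator.

Call:
{"method": "step_arm", "body": {
  "series": "0 0 -0.04 0.82 -0.4 0 -0.6; 0 0 -0.04 0.82 -0.4 0 -0.6; 0 0 -0.04 0.82 -0.4 0 -0.6; 0 0 -0.04 0.82 -0.4 0 -0.6; 0 0 -0.04 0.82 -0.4 0 -0.6"
}}

```text
clock: 30.4
eef_pos: [0.6255, 0.1151, 0.2343]
tcp_rot: [2.226, 2.208, 0.003]
ft_force: [0.4, 0.5, 0.8]
grip_width: 0.0685
```

Call:
{"method": "step_arm", "body": {
  "series": "0 0 -0.04 0.82 -0.38 0 -0.6; 0 0 -0.04 0.82 -0.38 0 -0.6; 0 0 -0.04 0.82 -0.38 0 -0.6; 0 0 -0.04 0.82 -0.38 0 -0.6; 0 0 -0.04 0.82 -0.38 0 -0.6"
}}

```text
clock: 30.9
eef_pos: [0.5718, 0.2251, 0.2329]
tcp_rot: [2.19, 2.244, 0.001]
ft_force: [0.3, -0.6, 0.2]
grip_width: 0.0682
```

```bash
python3 plan.py 525.8 336.5 200 92.4 -0.6;  python3 - <<'E'
from h import *
P,d=r.camera('scene');cv2.imwrite('pics/q.png',cv2.resize(P[120:220,340:440],None,fx=6,fy=6,interpolation=2))
P,d=r.camera('top');cv2.imwrite('pics/q2.png',P)
E
```

```text
0.01 0.01 -0.03 0.9 -0.35 0.26 -0.6; 0.01 0 -0.02 0.9 -0.34 0.26 -0.6; 0 0.01 -0.03 0.9 -0.34 0.26 -0.6; 0.01 0 -0.02 0.91 -0.34 0.26 -0.6; 0 0.01 -0.03 0.9 -0.33 0.26 -0.6
```

View pics/q.png

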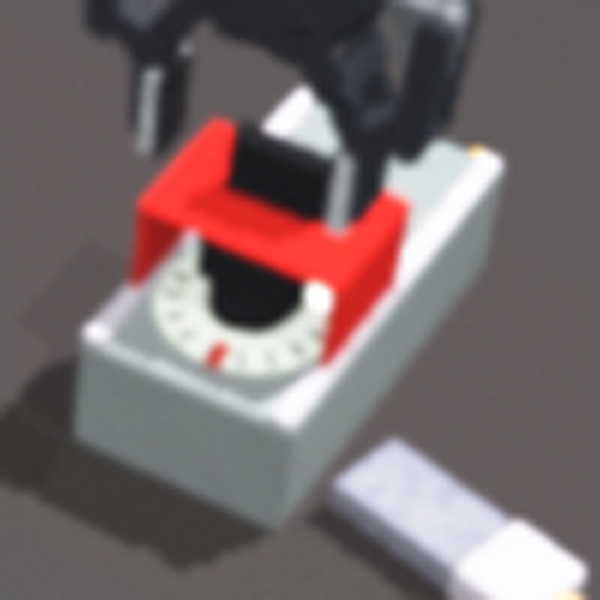

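Call:
{"method": "step_arm", "body": {
  "series": "0 0 -0.03 0.86 -0.33 0.2 -0.6; 0 0 -0.03 0.86 -0.33 0.2 -0.6; 0 0 -0.03 0.86 -0.33 0.2 -0.6; 0 0 0 0.86 -0.33 0.2 -0.6; 0 0 0 0.7 -0.25 0.2 -0.6"
}}

```text
clock: 31.5
eef_pos: [0.5266, 0.3305, 0.2069]
tcp_rot: [2.173, 2.259, 0.002]
ft_force: [0.7, 0.2, -0.6]
grip_width: 0.0683
```

```bash
python3 plan.py 525.8 336.5 131 92.4 -0.6
```

```text
0.01 0.01 -0.01 0.06 -0.01 0.76 -0.6; 0.01 0.01 0 0.06 -0.01 0.76 -0.6; 0.01 0.01 -0.01 0.06 -0.01 0.76 -0.6; 0.01 0 0 0.07 0 0.75 -0.6
```

Call:
{"method": "step_arm", "body": {
  "series": "0.01 0 0 0.12 0 0.7 -0.6; 0 0 0 0.12 0 0.7 -0.6; 0 0 0 0 0 0.7 -0.6; 0 0 0 0 0 0.5 -0.6; 0 0 0 0 0 0 -0.6"
}}

```text
clock: 32.0
eef_pos: [0.524, 0.3387, 0.1386]
tcp_rot: [2.169, 2.264, -0.001]
ft_force: [0.3, 0.4, 0.6]
grip_width: 0.0684
```

```bash
python3 plan.py 525.8 336.5 132 92.4 -0.6;  python3 - <<'E'
from h import *
P,d=r.camera('scene');cv2.imwrite('pics/r.png',cv2.resize(P[120:220,340:440],None,fx=6,fy=6,interpolation=2))
E
```

```text
0.02 0.04 0.01 -0.09 0.07 0.26 -0.6
```

View pics/r.png

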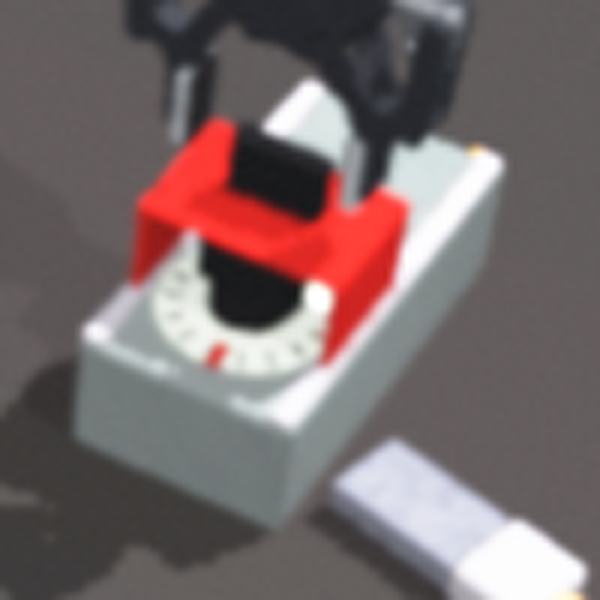

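Call:
{"method": "step_arm", "body": {
  "series": "0.02 0.03 0 -0.08 0.05 0.2 -0.6; 0 0 0 0 0 0 0; 0 0 0 0 0 0 1; 0 0 0 0 0 0 1; 0 0 0 0 0 0 1"
}}

```text
clock: 32.55
eef_pos: [0.5267, 0.3368, 0.1372]
tcp_rot: [2.173, 2.267, 0.005]
ft_force: [0.5, 0.1, -3.6]
grip_width: 0.0432
```

Call:
{"method": "step_arm", "body": {
  "series": "0 0 0 0.6 0 0 1; 0 0 0 0.6 0 0 1; 0 0 0 0.6 0 0 1; 0 0 0 0.6 0 0 1; 0 0 0 0.4 0 0 1"
}}

```text
clock: 33.05
eef_pos: [0.5236, 0.4103, 0.1372]
tcp_rot: [2.173, 2.265, 0.003]
ft_force: [0.3, -1.0, -0.7]
grip_width: 0.0426
```

Call:
{"method": "step_arm", "body": {
  "series": "0 0 0 0.25 0 0 1; 0 0 0 0.2 0 0 1; 0 0 0 0.2 0 0 1"
}}

```text
clock: 33.35
eef_pos: [0.5233, 0.4189, 0.1371]
tcp_rot: [2.166, 2.249, -0.024]
ft_force: [-3.6, -35.3, 10.5]
grip_width: 0.0426
```

Call:
{"method": "step_arm", "body": {
  "series": "0 0 0 0 0 0 1; 0 0 0 0 0 0 0.4; 0 0 0 0 0 0 0; 0 0 0 0 0 0 -0.4; 0 0 0 0 0 -0.2 -0.5"
}}

```text
clock: 33.85
eef_pos: [0.5233, 0.4191, 0.142]
tcp_rot: [2.166, 2.248, -0.026]
ft_force: [0.0, -0.3, 0.1]
grip_width: 0.0643
```

Call:
{"method": "step_arm", "body": {
  "series": "0 0 0 0 0 -0.8 -0.5; 0 0 0 0 0 -1 -0.5; 0 0 0 0 0 -1 -0.5; 0 0 0 0 0 -1 -0.5; 0 0 0 0 0 -0.5 -0.5"
}}

```text
clock: 34.35
eef_pos: [0.5225, 0.4233, 0.2549]
tcp_rot: [2.166, 2.25, -0.021]
ft_force: [0.6, 0.1, -0.1]
grip_width: 0.0642
```

```bash
python3 - <<'E'
from h import *
o=shot("s");s=r.state();print(s['eef_pos'],s['tcp_rot'],s['qpos'])
P=o['scene'][0];cv2.imwrite('pics/s.png',cv2.resize(P[120:220,340:440],None,fx=6,fy=6,interpolation=2))
P=o['top'][0];cv2.imwrite('pics/s2.png',cv2.resize(P[200:300,80:210],None,fx=6,fy=6,interpolation=2))
E
```

```text
[0.52291403 0.42344994 0.25480025] [ 2.16571712  2.2492506  -0.01945142] [ 0.49633319  0.34970327  0.38523375  1.61240431 -0.02199674  2.02935984]
```

View pics/s.png

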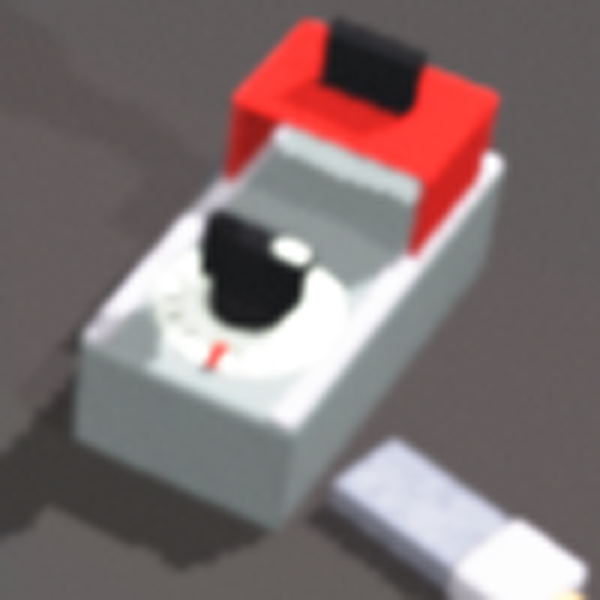

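View pics/s2.png

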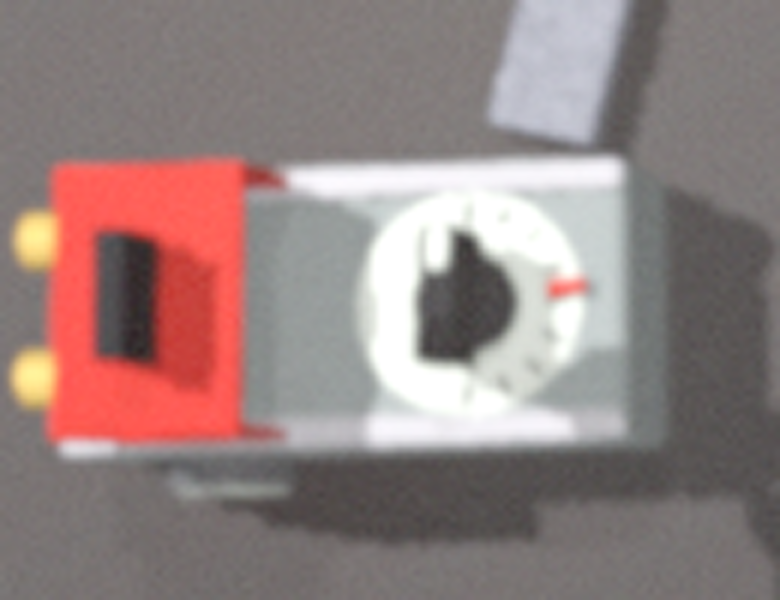

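```bash
cat > knob.py <<'E'
from h import *
def knob(o):
    for n in o:
        p,d,C=o[n];H=hsv(p).astype(int);X,Y,z=C[...,0],C[...,1],C[...,2]
        box=(abs(X-.525)<.06)&(abs(Y-.323)<.07)
        # mark
        red=box&((H[...,0]<9)|(H[...,0]>170))&(H[...,1]>90)&(z<.08)
        cs=comps(red,4)
        if not cs: print(n,'no mark');continue
        mm,s,c=max(cs,key=lambda t:t[1][4]);v,u=np.where(mm);w=H[...,1][mm]
        pm=plane(n,np.c_[u,v],.064);M=np.average(pm,axis=0,weights=w)
        q=pm[:,:2]-M[:2]
        # bar top
        bt=box&(abs(z-.1)<.006);P=C[bt]
        r_=cv2.minAreaRect((P[:,:2]*1000).astype(np.float32))
        # white end vs black part of the bar top, at z=.1
        wb=bt&(H[...,2]>150);bb=bt&(H[...,2]<90)
        v,u=np.where(bt);pt=plane(n,np.c_[u,v],.1)[:,:2];cc=pt.mean(0);uu,ss,vv=np.linalg.svd(pt-cc,full_matrices=False)
        # dial center: whitish, z .058-.067, circle
        print(n,'mark',(M*1000).round(1),len(pm),'zmed',np.median(z[mm]).round(4),'bar rect',np.round([*r_[0],*r_[1],r_[2]],1),'pca ang',np.degrees(np.arctan2(vv[0,1],vv[0,0])).round(1),'white',(C[wb].mean(0)*1000).round(1) if wb.sum() else None,wb.sum(),'black',(C[bb].mean(0)*1000).round(1),bb.sum())
        g=box&(abs(z-.108)>0)&(z>.1)&0
if __name__=='__main__':
    o=shot();knob(o)
    for n in o:
        p,d,C=o[n];X,Y,z=C[...,0],C[...,1],C[...,2]
        g=(X>.4)&(X<.65)&(Y>.2)&(Y<.55)
        for l,zz in(('roof',.108),('tab',.138),('regtop',.06)):
            P=C[g&(abs(z-zz)<.005)]
            if len(P)>20:print(n,l,len(P),cv2.minAreaRect((P[:,:2]*1000).astype(np.float32)))
E
python3 knob.py
```

```text
top mark [531.2 293.9  64. ] 9 zmed 0.0648 bar rect [5.225e+02 3.562e+02 8.910e+01 7.240e+01 5.000e-01] pca ang 138.1 white [526.4 339.2 100.4] 92 black [518.2 323.8  99.6] 56
scene mark [474.3 395.7  64. ] 11 zmed 0.0723 bar rect [520.7 354.4  76.7  92.   89.3] pca ang -72.3 white [525.1 369.2 102. ] 59 black [523.4 322.   98.3] 54
top roof 1180 ((523.5390014648438, 388.50927734375), (91.10935974121094, 135.76866149902344), 2.720768928527832)
top tab 156 ((522.0892944335938, 421.6812744140625), (41.78868103027344, 14.291257858276367), 5.0844340324401855)
top regtop 2590 ((520.11572265625, 370.9842529296875), (106.32025909423828, 200.675537109375), 3.0588645935058594)
scene roof 502 ((523.4136352539062, 385.58856201171875), (93.6103744506836, 139.12069702148438), 3.2852847576141357)
scene tab 75 ((522.3299560546875, 418.94891357421875), (44.85894775390625, 17.17057228088379), 1.226926565170288)
scene regtop 1450 ((524.5286254882812, 367.7928466796875), (100.87965393066406, 201.02464294433594), 2.9083430767059326)
```

```bash
cat > knob.py <<'E'
from h import *
CEN={'top':np.array([.525,.3262]),'scene':np.array([.5267,.3229])}
def knob(o):
    for n in o:
        p,d,C=o[n];H=hsv(p).astype(int);X,Y,z=C[...,0],C[...,1],C[...,2]
        rr=np.hypot(X-CEN[n][0],Y-CEN[n][1])
        red=(rr>.022)&(rr<.048)&((H[...,0]<9)|(H[...,0]>170))&(H[...,1]>80)&(z<.075)
        bt=(rr<.034)&(z>.093)&(z<.107);P=C[bt];P=P[:,:2]
        cc=P.mean(0);vv=np.linalg.svd(P-cc,full_matrices=False)[2][0]
        r_=cv2.minAreaRect((P*1000).astype(np.float32))
        V=H[...,2][bt];w=V>np.percentile(V,75);k=V<np.percentile(V,50)
        dr=P[w].mean(0)-P[k].mean(0);vv=vv*np.sign(vv@dr)
        print(n,'bar',len(P),'ctr',(cc*1000).round(1),'rect',np.round([*r_[0],*r_[1],r_[2]],1),'pointer ang',np.degrees(np.arctan2(vv[1],vv[0])).round(1),'w-k',(dr*1000).round(1))
        cs=comps(red,3)
        for mm,s,c in cs:
            v,u=np.where(mm);M=np.average(plane(n,np.c_[u,v],.064),axis=0,weights=H[...,1][mm])
            for l,ce in(('regctr',CEN[n]),('rectctr',np.array(r_[0])/1000)):
                q=M[:2]-ce;print('   mark',s[4],(M*1000).round(1),l,'r',(np.hypot(*q)*1000).round(1),'ang',np.degrees(np.arctan2(q[1],q[0])).round(1))
        # dial circle
        dm=(rr<.05)&(H[...,1]<45)&(H[...,2]>150)&(z>.057)&(z<.07)
        v,u=np.where(dm);D=plane(n,np.c_[u,v],.063)[:,:2]
        h=cv2.convexHull((D*1000).astype(np.float32)).reshape(-1,2);print('   dial enc',cv2.minEnclosingCircle(h))
if __name__=='__main__':
    o=shot();knob(o)
E
python3 knob.py
```

```text
top bar 186 ctr [524.9 327.2] rect [5.251e+02 3.279e+02 4.840e+01 1.530e+01 1.000e-01] pointer ang -0.5 w-k [15.9  5.3]
   mark 13 [530.9 293.7  64. ] regctr r 33.0 ang -79.6
   mark 13 [530.9 293.7  64. ] rectctr r 34.6 ang -80.3
   dial enc ((525.3433837890625, 325.9444580078125), 50.54402160644531)
scene bar 93 ctr [527.9 322.2] rect [526.8 321.6  17.   46.2  81. ] pointer ang -2.8 w-k [18.3  4.1]
   mark 7 [530.9 290.5  64. ] regctr r 32.7 ang -82.6
   mark 7 [530.9 290.5  64. ] rectctr r 31.4 ang -82.6
   dial enc ((527.303466796875, 319.4910583496094), 51.41408920288086)
```

```bash
python3 plan.py 527.5 323.5 180 179.5 0
```

```text
-0.01 0.01 -0.99 -0.35 0.01 0.26 0; -0.01 0.01 -0.99 -0.35 -0.04 0.26 0; -0.01 0.01 -0.99 -0.34 -0.09 0.26 0; -0.02 0.01 -0.99 -0.33 -0.14 0.26 0; -0.02 0.01 -0.99 -0.31 -0.18 0.26 0
-0.01 0.01 -0.99 -0.28 -0.22 0.26 0; -0.02 0.01 -1 -0.25 -0.26 0.26 0; -0.02 0.01 -0.99 -0.21 -0.29 0.26 0; -0.01 0.02 -1 -0.16 -0.32 0.26 0; -0.02 0.01 -0.99 -0.12 -0.34 0.26 0
-0.01 0.02 -1 -0.08 -0.35 0.26 0
```

Call:
{"method": "step_arm", "body": {
  "series": "0 0 -0.95 -0.35 0.01 0.1 0; 0 0 -0.95 -0.35 -0.04 0.1 0; 0 0 -0.95 -0.34 -0.09 0.1 0; 0 0 -0.95 -0.33 -0.14 0.2 0; 0 0 -0.95 -0.31 -0.18 0.2 0"
}}

```text
clock: 35.15
eef_pos: [0.5216, 0.3764, 0.2266]
tcp_rot: [1.287, 2.861, -0.047]
ft_force: [0.5, 0.1, -0.4]
grip_width: 0.0424
```

Call:
{"method": "step_arm", "body": {
  "series": "0 0 -0.95 -0.28 -0.22 0.2 0; 0 0 -0.95 -0.25 -0.26 0.2 0; 0 0 -0.95 -0.21 -0.29 0.2 0; 0 0 -0.95 -0.16 -0.3 0.2 0; 0 0 -0.95 -0.12 -0.3 0.2 0"
}}

```text
clock: 35.65
eef_pos: [0.5212, 0.3291, 0.1948]
tcp_rot: [-0.24, -3.117, 0.052]
ft_force: [-0.5, 0.1, 0.0]
grip_width: 0.0431
```

```bash
python3 plan.py 527.5 323.5 160 179.5 0
```

```text
-0.12 -0.05 -0.52 -0.15 -0.07 0.7 0; -0.12 -0.06 -0.52 -0.14 -0.09 0.69 0
```

Call:
{"method": "step_arm", "body": {
  "series": "-0.12 -0.05 -0.5 -0.15 -0.07 0.6 0; -0.12 -0.06 -0.5 -0.14 -0.09 0.6 0; 0 0 0 0 0 0 0"
}}

```text
clock: 35.95
eef_pos: [0.5258, 0.3217, 0.1596]
tcp_rot: [-0.009, -3.137, 0.002]
ft_force: [-0.4, 0.2, 0.1]
grip_width: 0.0426
```

```bash
python3 plan.py 527.5 323.5 120 179.5 0; python3 - <<'E'
from h import *
o=shot();s=r.state();print(s['eef_pos'],s['qpos'])
P=o['scene'][0];cv2.imwrite('pics/t.png',cv2.resize(P[120:220,340:440],None,fx=6,fy=6,interpolation=2))
E
```

```text
0 -0.02 0.01 -0.04 0.04 0.79 0; -0.01 -0.01 0.01 -0.03 0.04 0.79 0
[0.52646185 0.32239911 0.16192805] [ 3.37967930e-01  1.60756937e-01 -1.13559988e-03  1.41126528e+00
  6.35993916e-06  3.46391617e-01]
```

View pics/t.png

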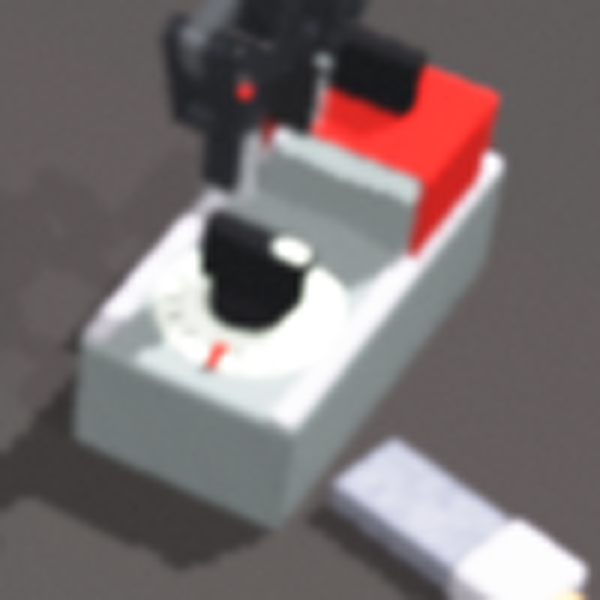

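Call:
{"method": "step_arm", "body": {
  "series": "0 0 0 -0.04 0.04 0.7 0; 0 0 0 -0.03 0.03 0.7 0; 0 0 0 0 0 0.7 0; 0 0 0 0 0 0.4 0; 0 0 0 0 0 0 0"
}}

```text
clock: 36.55
eef_pos: [0.5291, 0.3259, 0.0995]
tcp_rot: [0.022, 3.141, -0.001]
ft_force: [-1.0, -1.0, 0.2]
grip_width: 0.0426
```

```bash
python3 plan.py 527.5 323.5 94 179.5 0; python3 - <<'E'
from h import *
o=shot();s=r.state();print(s['ft_force'])
P=o['scene'][0];cv2.imwrite('pics/u.png',cv2.resize(P[120:220,340:440],None,fx=6,fy=6,interpolation=2))
E
```

```text
0 0 -0.04 0.06 -0.1 0.22 0
[ 0.50861835 -0.12371795 -0.089859  ]
```

View pics/u.png

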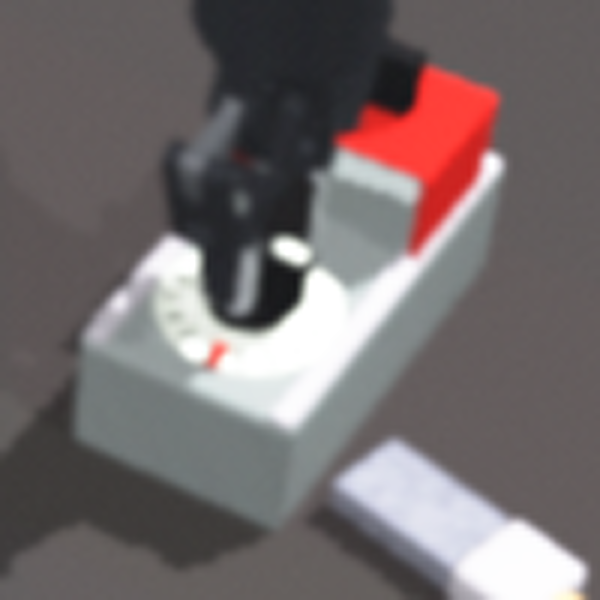

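Call:
{"method": "step_arm", "body": {
  "series": "0 0 -0.04 0.05 -0.08 0.15 0; 0 0 0 0 0 0 0.5; 0 0 0 0 0 0 1; 0 0 0 0 0 0 1; 0 0 0 0 0 0 1"
}}

```text
clock: 37.15
eef_pos: [0.5297, 0.3272, 0.1002]
tcp_rot: [0.011, 3.135, 0.011]
ft_force: [0.6, -1.9, -4.1]
grip_width: 0.0127
```

```bash
python3 plan.py 527.5 323.5 96 179.5 1; python3 -c "
from h import *
s=r.state();R=Ro.from_rotvec(s['tcp_rot']).as_matrix();print(np.degrees(np.arctan2(R[1,0],R[0,0])),s['ft_force'],s['grip_width'])"
```

```text
0.05 0.05 0.01 0.09 -0.15 0.16 1
179.6078615776305 [ 0.5859794  -1.85148959 -4.08907103] 0.012676917195569525
```

Call:
{"method": "step_arm", "body": {
  "series": "0 0 0.7 0 -0.01 0 1; 0 0 0.9 0 -0.01 0 1; 0 0 0.9 0 -0.01 0 1; 0 0 0.9 0 -0.01 0 1; 0 0 0.9 0 -0.01 0 1"
}}

```text
clock: 37.65
eef_pos: [0.5292, 0.3255, 0.1001]
tcp_rot: [0.968, 2.985, 0.011]
ft_force: [-0.3, 2.5, -2.0]
grip_width: 0.0129
```

```bash
cat > st.py <<'E'
from h import *
s=r.state();R=Ro.from_rotvec(s['tcp_rot']).as_matrix();print('tcp',(s['eef_pos']*1000).round(1),'phi',np.degrees(np.arctan2(R[1,0],R[0,0])).round(1),'toolz',R[:,2].round(3),s['ft_force'].round(1),s['wrist_torque'].round(2),s['grip_width'],s['qpos'].round(2))
E
python3 st.py
```

```text
tcp [529.2 325.5 100.1] phi 144.1 toolz [ 0.006  0.006 -1.   ] [-0.3  2.5 -2. ] [-0.06  0.11  0.06] 0.012863329958515659 [ 0.34  0.18 -0.09  1.29  0.    0.97]
```

Call:
{"method": "step_arm", "body": {
  "series": "0 0 0.9 0 -0.01 0 1; 0 0 0.9 0 -0.01 0 1; 0 0 0.9 0 -0.01 0 1; 0 0 0.9 0 -0.01 0 1; 0 0 0.6 0 -0.01 0 1"
}}

```text
clock: 38.15
eef_pos: [0.5277, 0.3246, 0.1001]
tcp_rot: [1.825, 2.556, 0.011]
ft_force: [1.2, 2.9, -2.5]
grip_width: 0.0128
```

```bash
python3 st.py; python3 - <<'E'
from knob import *
o=shot();knob(o)
P=o['scene'][0];cv2.imwrite('pics/v.png',cv2.resize(P[120:220,340:440],None,fx=6,fy=6,interpolation=2))
P=o['top'][0];cv2.imwrite('pics/v2.png',cv2.resize(P[200:300,80:210],None,fx=6,fy=6,interpolation=2))
E
```

```text
tcp [527.7 324.6 100.1] phi 109.0 toolz [ 0.005  0.005 -1.   ] [ 1.2  2.9 -2.5] [ 0.16 -0.02  0.11] 0.012848214601063588 [ 0.34  0.18 -0.09  1.29  0.    1.58]
top bar 86 ctr [528.7 313.1] rect [527.4 314.2  37.6  19.4   2.4] pointer ang 12.8 w-k [ 8.5 -0.5]
   mark 9 [531.2 293.8  64. ] regctr r 33.0 ang -79.2
   mark 9 [531.2 293.8  64. ] rectctr r 20.8 ang -79.5
   dial enc ((524.8756713867188, 325.0220947265625), 49.919349670410156)
scene bar 110 ctr [527.7 317.5] rect [522.9 323.8  36.4  44.8  59.7] pointer ang -60.7 w-k [  4.1 -10.9]
   mark 9 [531.3 289.4  64. ] regctr r 33.8 ang -82.2
   mark 9 [531.3 289.4  64. ] rectctr r 35.3 ang -76.2
   dial enc ((526.3409423828125, 320.16229248046875), 52.30563735961914)
```

View pics/v.png

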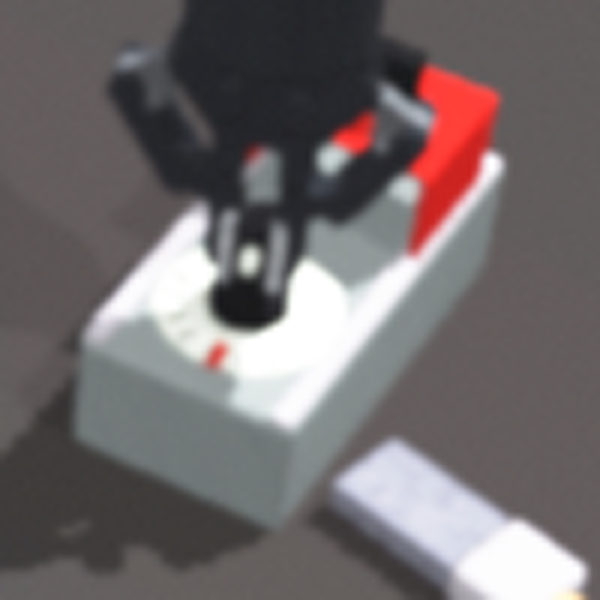

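View pics/v2.png

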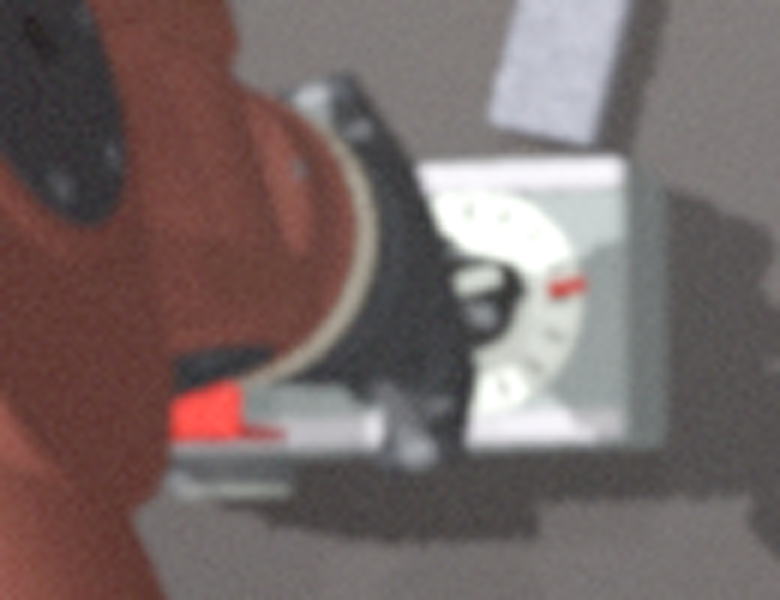

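Call:
{"method": "step_arm", "body": {
  "series": "0 0 0.6 0 -0.01 0 1; 0 0 0.6 0 -0.01 0 1; 0 0 0.1 0 0 0 1; 0 0 0 0 0 0 1"
}}

```text
clock: 38.65
eef_pos: [0.5273, 0.3245, 0.1001]
tcp_rot: [2.037, 2.391, 0.012]
ft_force: [1.2, 2.5, -2.9]
grip_width: 0.0125
```

```bash
python3 st.py
```

```text
tcp [527.3 324.5 100.1] phi 99.1 toolz [ 0.005  0.005 -1.   ] [ 1.2  2.5 -2.9] [ 0.11 -0.01 -0.08] 0.012513186726358528 [ 0.34  0.18 -0.09  1.29  0.    1.75]
```

Call:
{"method": "step_arm", "body": {
  "series": "0 0 0 0 0 0 0.6; 0 0 0 0 0 0 0.2; 0 0 0 0 0 0 0; 0 0 0 0 0 -0.3 0; 0 0 0 0 0 -0.8 0"
}}

```text
clock: 39.15
eef_pos: [0.5262, 0.3234, 0.1271]
tcp_rot: [-2.029, -2.397, -0.006]
ft_force: [0.7, 0.5, 0.2]
grip_width: 0.043
```

Call:
{"method": "step_arm", "body": {
  "series": "0 0 0 0 -0.4 -1 0; 0 0 0 0 -0.8 -1 0; 0 0 0 0 -1 -1 0; 0 0 0 0 -1 -0.6 0; 0 0 0 0 -0.6 -0.3 0"
}}

```text
clock: 39.65
eef_pos: [0.4313, 0.3065, 0.2327]
tcp_rot: [2.028, 2.397, 0.013]
ft_force: [0.3, 0.1, -0.6]
grip_width: 0.0427
```

```bash
python3 st.py; python3 - <<'E'
from knob import *
o=shot();knob(o)
P=o['scene'][0];cv2.imwrite('pics/w.png',cv2.resize(P[120:220,340:440],None,fx=6,fy=6,interpolation=2))
P=o['top'][0];cv2.imwrite('pics/w2.png',cv2.resize(P[200:300,80:210],None,fx=6,fy=6,interpolation=2))
E
```

```text
tcp [431.3 306.5 232.7] phi 99.5 toolz [ 0.007  0.005 -1.   ] [ 0.3  0.1 -0.6] [ 0.03 -0.01 -0.01] 0.042730830928452895 [ 0.37 -0.13 -0.16  1.53  0.    1.77]
top bar 176 ctr [525.  326.3] rect [525.5 326.9  15.   48.    8.8] pointer ang -81.7 w-k [  5.  -10.7]
   mark 10 [530.7 293.1  64. ] regctr r 33.6 ang -80.2
   mark 10 [530.7 293.1  64. ] rectctr r 34.2 ang -81.3
   dial enc ((525.124755859375, 325.7384033203125), 50.160125732421875)
scene bar 80 ctr [527.1 321.4] rect [526.  323.8  14.   48.   13.8] pointer ang -79.0 w-k [  0.7 -21.1]
   mark 8 [530.4 289.   64. ] regctr r 34.1 ang -83.7
   mark 8 [530.4 289.   64. ] rectctr r 35.1 ang -82.8
   dial enc ((527.3505249023438, 320.1258239746094), 52.37680435180664)
```

View pics/w.png

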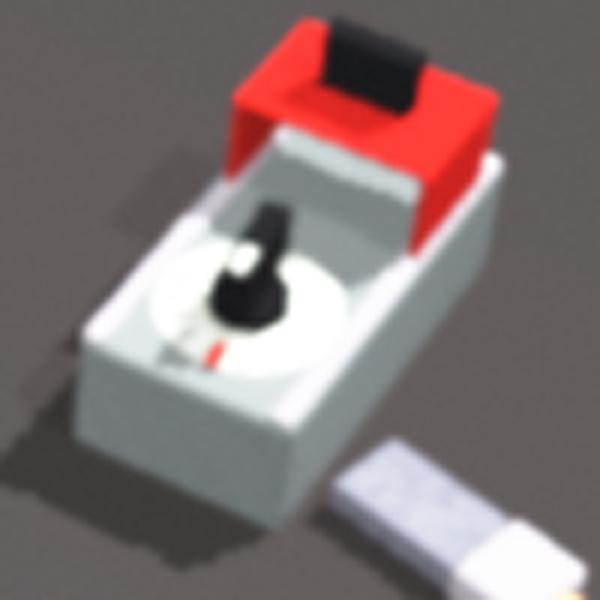

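View pics/w2.png

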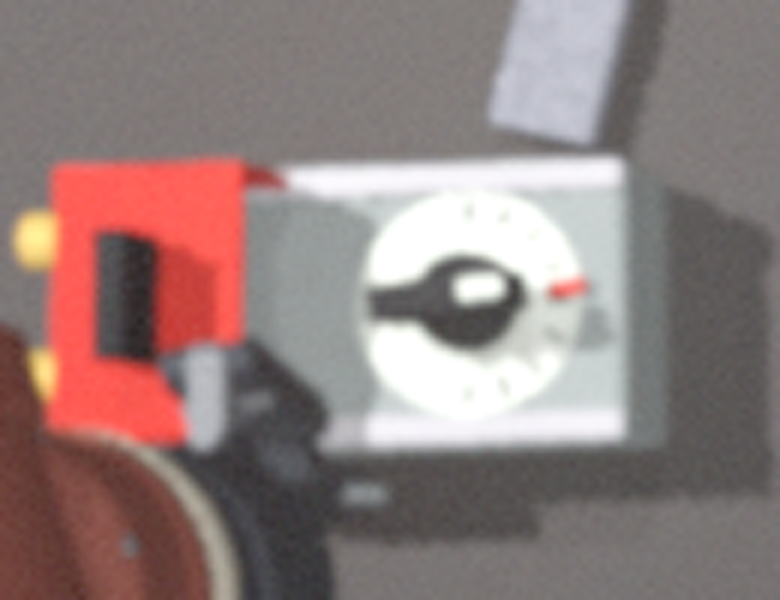

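```bash
python3 - <<'E'
from h import *
# average 6 frames; mark redness-weighted centroid, bar-top via depth
for n,ce in(('top',np.array([.525,.3265])),('scene',np.array([.527,.3225]))):
    F=[r.camera(n) for _ in range(6)];p=np.mean([f[0] for f in F],0);d=np.median([f[1] for f in F],0);C=cloud(n,d)
    rr=np.hypot(C[...,0]-ce[0],C[...,1]-ce[1]);z=C[...,2]
    bt=(rr<.032)&(abs(z-.1)<.005);P=C[bt][:,:2]
    v,u=np.where(bt);Pp=plane(n,np.c_[u,v],.1)[:,:2]
    for Q,l in((P,'depth'),(Pp,'plane')):
        R_=cv2.minAreaRect((Q*1000).astype(np.float32));w=np.linalg.svd(Q-Q.mean(0),full_matrices=False)[2][0];w*=-np.sign(w[1])
        print(n,l,'bar pca',np.degrees(np.arctan2(w[1],w[0])).round(1),np.round([*R_[0],*R_[1],R_[2]],1),Q.mean(0).round(4))
        c0=np.array(R_[0])/1000
    red=p[...,2]-np.maximum(p[...,1],p[...,0]);v,u=np.where((rr>.024)&(rr<.046)&(z<.075)&(red>12)&(C[...,1]<ce[1]-.02))
    w=red[v,u];X=plane(n,np.c_[u,v],.063)[:,:2];M=np.average(X,axis=0,weights=w)
    cov=np.cov((X-M).T,aweights=w);e=np.linalg.eigh(cov)[1][:,1];e*=-np.sign(e[1])
    print('  mark',(M*1000).round(1),len(u),'tab axis',np.degrees(np.arctan2(e[1],e[0])).round(1),'ang from bar ctr',np.degrees(np.arctan2(*(M-c0)[::-1])).round(1))
E
```

```text
top depth bar pca -81.4 [525.4 327.2  14.1  46.7   8.9] [0.5252 0.3265]
top plane bar pca -81.5 [525.  326.5  14.4  47.7   8.7] [0.5252 0.3266]
  mark [531.1 293.1] 28 tab axis -77.9 ang from bar ctr -79.6
scene depth bar pca -78.0 [526.  325.   13.5  47.4  11.9] [0.5271 0.3219]
scene plane bar pca -77.6 [527.1 321.8  14.6  48.5  12.8] [0.5275 0.321 ]
  mark [530.2 289.9] 18 tab axis -76.7 ang from bar ctr -84.4
```

```bash
python3 - <<'E'
from h import *
F=[r.camera('top')[0] for _ in range(4)];p=np.mean(F,0).astype(np.uint8)
for z in(.06,.063,.066):
    print(z,plane('top',[[158.67,250.6],[174.5,248.1]],z).round(4))
# dial: greenish-white vs grey: use threshold V and circle fit on outer edge points by rays
g=p.astype(int);H=hsv(p).astype(int)
c=np.array([158.7,250.6]);pts=[]
gray=cv2.GaussianBlur(p.min(2).astype(np.float32),(0,0),.8)
for a in np.radians(np.arange(0,360,5)):
    rs=np.arange(15.5,21.5,.1);xy=c+np.outer(rs,[np.cos(a),np.sin(a)])
    v=cv2.remap(gray,xy[:,0].astype(np.float32)[None],xy[:,1].astype(np.float32)[None],1)[0]
    gd=np.gradient(v);i=gd.argmin()
    if gd[i]<-1.2 and 3<i<57: pts.append(xy[i])
pts=np.array(pts);X=plane('top',pts,.063)[:,:2]*1000
f=lambda q:np.hypot(*(X-q[:2]).T)-q[2]
s=least_squares(f,[525,326,38],loss='soft_l1',f_scale=.5);print(len(pts),s.x.round(2),np.abs(s.fun).mean().round(2))
M=np.array([531.1,293.1]);print(np.degrees(np.arctan2(*(M-s.x[:2])[::-1])))
E
```

```text
0.06 [[0.5246 0.3265 0.06  ]
 [0.5302 0.2933 0.06  ]]
0.063 [[0.5244 0.3256 0.063 ]
 [0.53   0.2924 0.063 ]]
0.066 [[0.5242 0.3246 0.066 ]
 [0.5297 0.2916 0.066 ]]
46 [525.42 327.6   40.05] 0.77
-80.65489178418899
```

```bash
python3 plan.py 523.5 418.8 205 92.9 -0.5
```

```text
0.01 0 0.14 0.64 0.72 0.17 -0.5; 0 0 0.14 0.65 0.71 0.17 -0.5; 0.01 -0.01 0.14 0.67 0.7 0.17 -0.5; 0 0 0.13 0.68 0.69 0.17 -0.5; 0.01 -0.01 0.14 0.69 0.67 0.17 -0.5
0 0 0.13 0.7 0.66 0.17 -0.5
```

Call:
{"method": "step_arm", "body": {
  "series": "0 0 0.14 0.62 0.69 0.1 -0.5; 0 0 0.14 0.62 0.69 0.1 -0.5; 0 0 0.14 0.64 0.67 0.1 -0.5; 0 0 0.14 0.66 0.66 0.2 -0.5; 0 0 0.14 0.67 0.65 0.2 -0.5"
}}

```text
clock: 41.05
eef_pos: [0.5076, 0.3987, 0.2146]
tcp_rot: [2.149, 2.289, 0.013]
ft_force: [-0.1, -0.5, 0.1]
grip_width: 0.0643
```

Call:
{"method": "step_arm", "body": {
  "series": "0 0 0.1 0.5 0.45 0.1 -0.5; 0 0 0 0 0 0 -0.5"
}}

```text
clock: 41.25
eef_pos: [0.5191, 0.4138, 0.2103]
tcp_rot: [2.165, 2.274, 0.011]
ft_force: [-0.5, -0.3, 0.2]
grip_width: 0.0638
```

```bash
python3 plan.py 523.5 418.8 137 92.9 -0.5
```

```text
0.01 -0.01 0 0.06 0.06 0.98 -0.5; 0.02 -0.01 -0.01 0.06 0.05 0.98 -0.5; 0.01 -0.01 0 0.07 0.06 0.97 -0.5
```

Call:
{"method": "step_arm", "body": {
  "series": "0.02 0 0 0.09 0.08 0.6 -0.5; 0.02 0 0 0.09 0.08 0.7 -0.5; 0 0 0 0 0 0.7 -0.5; 0 0 0 0 0 0.6 -0.5; 0 0 0 0 0 0.15 -0.5"
}}

```text
clock: 41.75
eef_pos: [0.5218, 0.4174, 0.1351]
tcp_rot: [-2.163, -2.274, -0.001]
ft_force: [-0.1, 0.1, 0.2]
grip_width: 0.0642
```

```bash
python3 plan.py 523.5 418.8 136 92.9 -0.5; python3 st.py; python3 - <<'E'
from h import *
P=r.camera('scene')[0];cv2.imwrite('pics/x.png',cv2.resize(P[100:200,350:450],None,fx=6,fy=6,interpolation=2))
E
```

```text
-0.01 -0.02 -0.01 0.05 0.07 -0.03 -0.5
tcp [521.8 417.4 135.1] phi 92.8 toolz [-0.002  0.003 -1.   ] [-0.1  0.1  0.2] [-0.01  0.03 -0.06] 0.0642204531239403 [0.48 0.32 0.13 1.38 0.   2.  ]
```

View pics/x.png

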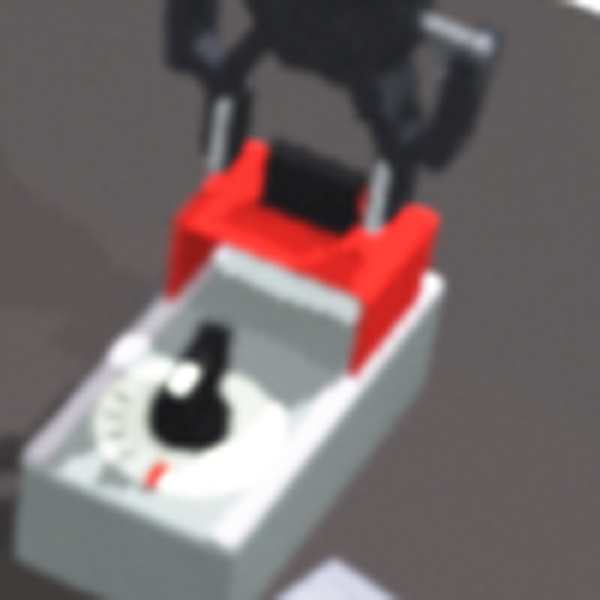

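Call:
{"method": "step_arm", "body": {
  "series": "0 0 0 0.04 0.05 0 0; 0 0 0 0 0 0 0.5; 0 0 0 0 0 0 1; 0 0 0 0 0 0 1"
}}

```text
clock: 42.2
eef_pos: [0.5233, 0.4183, 0.1357]
tcp_rot: [-2.164, -2.273, -0.002]
ft_force: [0.8, -0.2, -4.3]
grip_width: 0.0424
```

Call:
{"method": "step_arm", "body": {
  "series": "0 0 0 -0.5 0 0 1; 0 0 0 -0.7 0 0 1; 0 0 0 -0.7 0 0 1; 0 0 0 -0.7 0 0 1; 0 0 0 -0.5 0 0 1"
}}

```text
clock: 42.7
eef_pos: [0.5266, 0.3392, 0.1357]
tcp_rot: [-2.16, -2.274, -0.005]
ft_force: [0.6, 2.6, -5.0]
grip_width: 0.0427
```

```bash
python3 st.py
```

```text
tcp [526.6 339.2 135.7] phi 92.9 toolz [-0.002  0.006 -1.   ] [ 0.6  2.6 -5. ] [ 0.37 -0.09 -0.19] 0.04273686261623377 [ 0.36  0.19 -0.02  1.36  0.01  1.88]
```

Remaining ≈15 mm; finish gently to the stop.

Call:
{"method": "step_arm", "body": {
  "series": "0 0 0 -0.35 0 0 1; 0 0 0 -0.25 0 0 1; 0 0 0 -0.15 0 0 1; 0 0 0 -0.1 0 0 1"
}}

```text
clock: 43.1
eef_pos: [0.5273, 0.3229, 0.1357]
tcp_rot: [-2.148, -2.268, -0.025]
ft_force: [1.9, 14.0, -9.5]
grip_width: 0.0431
```

Call:
{"method": "step_arm", "body": {
  "series": "0 0 0 -0.15 0 0 1; 0 0 0 -0.05 0 0 1; 0 0 0 0 0 0 1"
}}

```text
clock: 43.4
eef_pos: [0.5273, 0.3231, 0.1356]
tcp_rot: [-2.139, -2.269, -0.038]
ft_force: [1.7, -1.2, -4.6]
grip_width: 0.043
```

Call:
{"method": "step_arm", "body": {
  "series": "0 0 0 0 0 0 0.4; 0 0 0 0 0 0 0; 0 0 0 0 0 0 -0.4; 0 0 0 0 0 0 -0.5; 0 0 0 0 0 -0.3 -0.5"
}}

```text
clock: 43.9
eef_pos: [0.5275, 0.3223, 0.1441]
tcp_rot: [-2.139, -2.27, -0.037]
ft_force: [-0.4, 0.2, 0.1]
grip_width: 0.0641
```

Call:
{"method": "step_arm", "body": {
  "series": "0 0 0 0 0 -0.9 -0.5; 0 0 0 0 0 -1 -0.5; 0 0 0 0 -0.5 -1 -0.5; 0 0 0 0 -1 -1 -0.5; 0 0 0 0 -1 -0.5 -0.5"
}}

```text
clock: 44.4
eef_pos: [0.4655, 0.3138, 0.2608]
tcp_rot: [-2.143, -2.268, -0.04]
ft_force: [0.3, 0.4, 0.6]
grip_width: 0.0639
```

Call:
{"method": "step_arm", "body": {
  "series": "0 0 0 0 -1 0 -0.5; 0 0 0 0 -0.8 0 -0.5; 0 0 0 0 0 0 -0.5"
}}

```text
clock: 44.7
eef_pos: [0.4188, 0.3115, 0.2679]
tcp_rot: [-2.144, -2.272, -0.053]
ft_force: [0.3, -0.5, 0.1]
grip_width: 0.0639
```

```bash
python3 st.py; python3 - <<'E'
from h import *
o=shot('z')
for n in o:
    p,d,C=o[n];X,Y,z=C[...,0],C[...,1],C[...,2]
    g=(X>.47)&(X<.65)&(Y>.2)&(Y<.55)
    for l,zz in(('roof',.108),('tab',.138)):
        P=C[g&(abs(z-zz)<.005)]
        if len(P)>20:print(n,l,len(P),cv2.minAreaRect((P[:,:2]*1000).astype(np.float32)))
E
for a in ".5955 .113" ".5925 .013" ".590 -.087"; do python3 home.py $a; done; python3 scr.py z2
```

```text
tcp [418.8 311.5 267.9] phi 93.3 toolz [ 0.011  0.036 -0.999] [ 0.3 -0.5  0.1] [-0.04 -0.05 -0.05] 0.06394700020628231 [ 0.37 -0.17 -0.13  1.58  0.03  1.89]
top roof 1167 ((525.5149536132812, 327.2598876953125), (91.98300170898438, 62.872257232666016), 1.8676358461380005)
top tab 150 ((525.9730224609375, 327.6725769042969), (43.703285217285156, 12.04134464263916), 2.5561304092407227)
scene roof 495 ((527.0978393554688, 323.7722473144531), (92.29462432861328, 64.8202896118164), 1.9378949403762817)
scene tab 77 ((526.0687866210938, 323.07464599609375), (44.58767318725586, 15.46602725982666), 0.40746963024139404)
top z med 0.0719 272 cyl (array([595., 114.]), np.float64(0.9), 264) [0.42073494 0.31129203 0.26660974] [ 0.21818544  0.41730516 -0.86022096]
top z med 0.0717 329 cyl (array([592.3,  13.1]), np.float64(0.8), 275) [0.42076482 0.31120003 0.2661139 ] [ 0.24749485 -0.39844903  0.29889334]
top z med 0.0717 379 cyl (array([588.7, -87.9]), np.float64(0.7), 264) [0.42072218 0.31114714 0.26579932] [-0.65837901  0.25614148 -0.02062198]
tcp [420.7 311.1 265.6] F [ 0.2 -0.7 -0. ] toolx 93.23 toolz [ 0.0085  0.035  -0.9994]
n 632 face x=676.1 + 0.035 y + 0.004 z face x at z=.062,y=.01: 676.7 yrange [-0.0553  0.0614] zrange [0.0668 0.1431]
walls ((674.8123168945312, 8.033866882324219), (175.07644653320312, 29.547557830810547), 86.56112670898438)
```

View pics/scene_z.png

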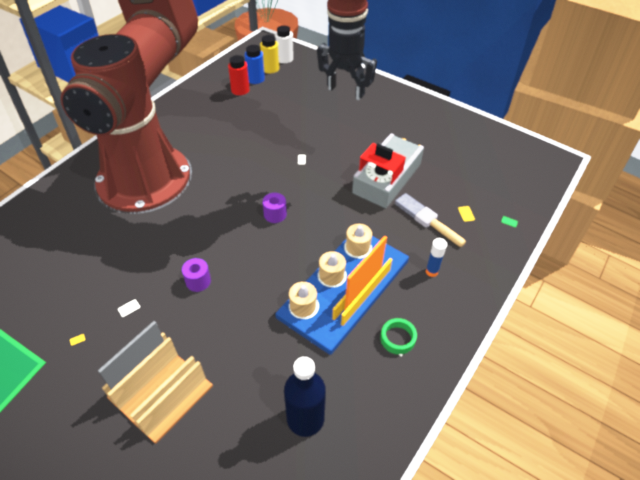

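View pics/top_z.png

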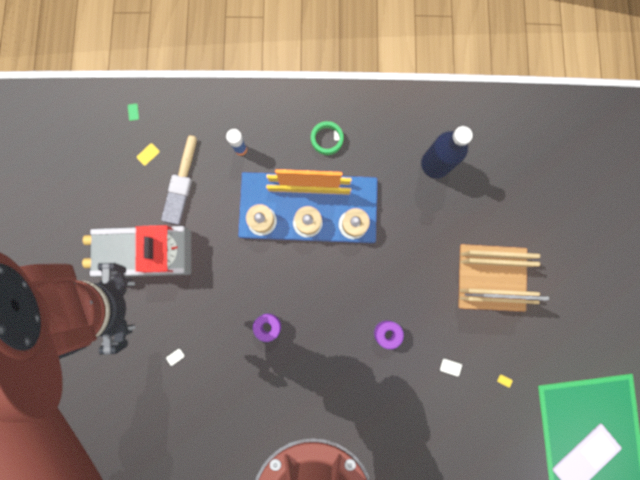

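```bash
python3 - <<'E'
from h import *
P,d=r.camera('scene');C=cloud('scene',d);m=(abs(C[...,0]-.674)<.02)&(abs(C[...,1])<.12)&(C[...,2]>.1);print('screen top z',np.percentile(C[m][:,2],[90,97,99.5]),'y',np.percentile(C[m][:,1],[.5,99.5]))
print(r.close_job())
E
```

```text
screen top z [0.15235545 0.15383375 0.1550371 ] y [-0.05545305  0.07530374]
the job is handed in; nothing more can be done
None
```

The spray station is set up as asked and I handed the job in at about 45 s on the robot's clock.

- **Sleeves:** all three were lowered in the grip onto the nearest spindles until they touched down. Their tops measured 71.7–71.9 mm above the table (72 expected). The first one caught briefly on its spindle; I backed off, re-centred and lowered it again.
- **Screen:** it stands upright in the groove, within about 1 mm of centre both across and along it. The slope is about 0.004, and the top is at 152–154 mm against 152 expected, so it is on the floor.
- **Hood:** it went fully open until it hit the stop, reading up to 35 N at the wrist. After the knob was set I slid it back to its other stop, a travel of about 95 mm both by the arm and by the camera.
- **Knob:** I turned it about 80° clockwise. From the top camera and the arm's own angle, the pointer was at -80.8 to -81.5° and the red mark at -79.6 to -81.3°. The scene camera was noisier and disagreed by a few degrees: bar at -78 to -79°, mark at -83 to -84°. The axis of the red tab itself read about -77 to -78°. I judged the pointer to be on the mark to within 1–2°, but this is the least certain result.

I didn't touch the grey panel, the purple rings or the objects beyond the stand, and they look unmoved in the last pictures. I saw no sleeve get knocked aside during the run.

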